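# Sort the stencil bench's kit into its trays

### The arm

A 6-joint arm with a two-finger parallel gripper is mounted at the origin on the work surface. World frame = base frame: x ahead of the robot, y to its left, z up, the work surface at z = 0. Lengths are in mm, angles in rad, forces in N, time in s.
With the tool pointing down it reaches from about 350 to 775 mm from the base axis. Payload 7.3 kg.
Tool frame: the origin (TCP) lies at the very end of the fingers, on their centre line; the grasp point (between the pads) lies 19 mm behind it; x points along the fingers, z is the direction in which the jaws open and shut, and the axes are right-handed (so a half turn about x gives the same grasp; the last joint's range is limited). The gripper opens to 92 mm and grips with 3 to 60 N. Pads are 19 mm wide; open, the fingers measure 130 mm over their backs; the gripper's body (75 mm by 190 mm) begins 47 mm behind the grasp point.
Start: joints at [-1.33, 0.342, 1.524, -0, 1.275, -0.146], TCP at [198.068, -486.227, 193.341] pointing down, gripper open.
Joint ranges: [-2.53, 2.53], [-0.77, 2.02], [0.04, 2.7], [-1, 4.14], [0.28, 2.66], [-3.11, 3.11]. Speed limits (rad/s): [2.57, 2.57, 3.14, 3.14, 3.14, 3.14].

### API

Orientations are given as [roll, pitch, yaw] about the fixed x, y, z axes, in that order (R = Rz(yaw) Ry(pitch) Rx(roll)).
In Python, from plant import * gives the robot as it stands.
- The arm moves only by the shell command python3 -m creep 'ROWS'. ROWS is JSON, a list of rows, each an object of numbers: "tx", "ty", "tz": the shift along the tool's x, y, z in cm; "wx", "wy", "wz": the turn, a rotation vector about the tool's x, y, z in rad; "gripper": the closure, from -1 (fully open) to 1 (shut). A call has 1 to 8 rows; each row is the pose to reach, as a shift and turn from the pose commanded when the call began, along the tool's axes at that moment; what a row does not reach only later rows make up. A row lasts 1/12 s, in which the tool goes at most 41.7 mm and 7.16 degrees, less where a joint would pass 70% of its speed; a pose out of reach is approached as far as the arm can. A call with a gripper value outside its range is refused whole. The fingers move at their own pace and stop on an object; the grip force is fixed at half the most. Time passes only in rows, so rows that repeat a pose let the fingers close. It gives the time, the measured TCP pose, the force and the opening at its end, in the units of the state.
- get_obs(): the state, without advancing time (a new reading comes with each control period).
- capture(name): name is "scene" or "top" or "wrist"; returns a dict with "frame" (384x512x3 uint8, red, green, blue), "z_map" (384x512 float32, mm along the optical axis (not along the pixel's ray), 0 where there is no reading), "vertical_fov" (degrees; the focal length in pixels is half the picture's height over the tangent of half this angle, whatever the lens; pixels are square), "cx", "cy" (the principal point, pixels), "k1" (the pictures are not rectified: a ray, as slopes to the right and down, at radius r is drawn at 1 + k1 r^2 times it, then the intrinsics apply), "xyz" and "rotation" of the camera in the world. Camera axes: x right, y down, z forward; pixel columns grow to the right and rows downward; lengths in mm; the calibration is good to about 2 mm. A picture is of the moment at which its call begins.
- close_job(): hands the job in, once; it reports no verdict.
The state is a dict: "time": time; "joint_positions": joint angles; "dq": joint speeds; "tau": joint torques, N m; "tool_pos": TCP position; "tcp_rot": TCP orientation; "contact_force": force on the tool from outside, world axes, zero at the start; "moment": the same for the moment, N m; "grip_width": finger opening in mm.
Only numpy, scipy, OpenCV 4.12 (cv2) and the standard library are available. Lean on these libraries where they do the work, as an engineer would, in place of code of your own. Each camera call takes 0.05 s, during which the arm holds its last target.

### The job

Clear up the stencil bench: lay both paint markers side by side lengthwise in the oblong tray, stand both spray-can caps in the round dish with their closed ends up as they are now, and stand the wooden-handled dabber upright in the square tray. Everything must rest flat on the floor of its own tray and be let go, and the roll of tape and the paint pot must stay where they are.

Things in the scene. Friction and masses are not known exactly. Their poses are not given: they have to be found in the camera images.
- slim_marker_mid (a point): Slim paint marker lying on the table: white hexagonal barrel, round black cap at its +x end; 135 mm long, 18 mm across the flats (18 mm high as it lies). This point is its middle, half-way along and half-way up (9 mm above the surface it lies on). x runs along its length; the barrel is parallel-sided, so it can be gripped at this point across y.
- thick_marker_mid (a point): Thick paint marker lying on the table, like the slim one but 110 mm long and 24 mm across the flats. This point is its middle (12 mm above the surface it lies on); x runs along its length, to the black cap. Grip it across y.
- wide_cap_mid (a point): Wide, squat cap of a spray can: white plastic cylinder with a thin black ring near its foot, closed end up, 50 mm in diameter, 34 mm high, the topmost 6 mm slightly tapered. This point is its centre, 17 mm above the surface it stands on; z is its own axis, up.
- narrow_cap_mid (a point): Narrow, tall cap of a spray can: white plastic cylinder with a thin black ring near its foot, closed end up, 36 mm in diameter, 50 mm high, the topmost 9 mm slightly tapered. This point is its centre, 25 mm above the surface it stands on; z is its own axis, up.
- dabber_mid (a point): Stencil dabber standing on its round foam foot (46 mm in diameter, with metal collar 20 mm high) with an upright round wooden handle 26 mm in diameter, from 20 mm to the top at 75 mm. This point is half-way up, 37.5 mm above the surface it stands on; z is its own axis, up. Behaves as a rigid body.
- oblong_tray: Oblong grey-enamelled tray for markers, inside 170 mm along its y (its length) by 130 mm along its x; walls 4 mm thick, their tops 14 mm above the table; inner floor 4 mm above the table. Fixed to the table; lies flat. Origin: centre of its underside on the table, z up.
- round_dish: Round grey-enamelled dish for spray-can caps, inside diameter 150 mm; wall 4 mm thick, its top 14 mm above the table; inner floor 4 mm above the table. Fixed to the table; lies flat. Origin: centre of its underside on the table, z up.
- square_tray: Square grey-enamelled tray for the dabber, inside 100 by 100 mm; walls 4 mm thick, their tops 14 mm above the table; inner floor 4 mm above the table. Fixed to the table; lies flat. Origin: centre of its underside on the table, z up.
- tape_roll: Bystander, loose: roll of cream masking tape lying flat among the things to sort, 78 mm outside diameter, 54 mm hole, 24 mm high. Origin: centre of its underside. To be left where it is.
- paint_pot: Bystander, loose: small closed paint pot with a black lid standing beyond the trays, 48 mm in diameter, 55 mm high. Origin: centre of its underside. To be left where it is.
Mind the look-alikes: they are no part of the job. What is shaped like the part that bears dabber_mid but turquoise is not meant.

How it is judged (in metres and radians):
At the end, for the whole second after the job is handed in: Markers flat in the oblong tray, within 20 deg of its length, middles within 58 mm across and 32 mm along; caps upright (7 deg) in the dish within 52 mm (wide) and 59 mm (narrow) of its centre; dabber upright, within 30 mm of the square tray's centre; all within 4 mm of rest height, still (x of slim_marker_mid in the frame of oblong_tray between -0.058 and 0.058 m and y of slim_marker_mid in the frame of oblong_tray between -0.032 and 0.032 m and z of slim_marker_mid in the frame of oblong_tray below 0.017 m and angle between the x axis of each of slim_marker_mid, thick_marker_mid and the y axis of oblong_tray, either way round below 0.35 rad and linear speed of each of slim_marker, thick_marker, wide_cap, narrow_cap, dabber below 0.02 m/s and angular speed of each of slim_marker, thick_marker, wide_cap, narrow_cap, dabber below 0.3 rad/s and x of thick_marker_mid in the frame of oblong_tray between -0.058 and 0.058 m and y of thick_marker_mid in the frame of oblong_tray between -0.032 and 0.032 m and z of thick_marker_mid in the frame of oblong_tray below 0.02 m and horizontal distance between wide_cap_mid and round_dish below 0.052 m and z of wide_cap_mid in the frame of round_dish below 0.025 m and angle between each of wide_cap_mid, narrow_cap_mid, dabber_mid's own z axis and vertical below 0.12 rad and horizontal distance between narrow_cap_mid and round_dish below 0.059 m and z of narrow_cap_mid in the frame of round_dish below 0.033 m and x of dabber_mid in the frame of square_tray between -0.03 and 0.03 m and y of dabber_mid in the frame of square_tray between -0.03 and 0.03 m and z of dabber_mid in the frame of square_tray below 0.0455 m); the robot touches nothing.
It fails at once if the roll of tape is shifted by more than 20 mm (distance of tape_roll from where it was at the start of the episode above 0.02 m).
It fails at once if the paint pot is shifted by more than 20 mm (distance of paint_pot from where it was at the start of the episode above 0.02 m).
It also fails if it takes over 115 s, if anything falls off the work surface, if the arm or the gripper's body presses on something with over 40 N, if the wrist force passes 120 N, or if a joint passes its speed limit or range.

## Working session

There is one attempt and no reset: what is moved stays moved. The work goes in short steps, Python scripts to look and compute and a shell command to move; the robot and the scene stay as the last step left them, time stands still between calls to the robot, and variables do not carry over. Pictures are saved under pics/ and viewed, and the job is handed in when it is done.

```bash
ls; mkdir -p pics; python3 - <<'E'
from plant import *
import cv2
print(get_obs())
for n in ("scene","top","wrist"):
    c=capture(n); cv2.imwrite(f"pics/{n}0.png",c["frame"][:,:,::-1])
    print(n,{k:v for k,v in c.items() if k not in("frame","z_map")})
E
```

```text
pics
{'time': 0.0, 'joint_positions': array([-1.33005527e+00,  3.42729218e-01,  1.52501276e+00, -3.47599792e-05,
        1.27541453e+00, -1.45976420e-01]), 'dq': array([-0.00080571,  0.00012978,  0.00068065, -0.00107586,  0.00129572,
        0.00027359]), 'tau': array([ 1.23516391e-03, -4.31244707e+01, -2.44215649e+01,  7.17649539e-02,
        5.59275644e-02, -1.46168359e-04]), 'tool_pos': array([ 197.91326374, -485.76582295,  192.64312741]), 'tcp_rot': array([3.01686727, 1.56923211, 1.83279856]), 'contact_force': array([0.13897766, 0.07341367, 0.22220919]), 'moment': array([ 0.01993935, -0.02103477, -0.0212538 ]), 'grip_width': 91.72296375975336}
scene {'vertical_fov': 44.311248218547995, 'cx': 256.65047490744666, 'cy': 190.36481960270194, 'k1': -0.011677516669432106, 'xyz': array([1065.57625362,  398.99086065, 1144.62339594]), 'rotation': array([-2.6272593 , -0.01422406,  2.1988856 ])}
top {'vertical_fov': 52.303702578789846, 'cx': 260.0227495632239, 'cy': 191.10209207838244, 'k1': -0.029283940323277885, 'xyz': array([400.66209631,  57.02626053, 999.47018641]), 'rotation': array([-2.98789871, -0.02036792, -1.56900854])}
wrist {'vertical_fov': 64.83780532224245, 'cx': 258.58189098942285, 'cy': 191.64157118523414, 'k1': -0.0291788876183538, 'xyz': array([ 260.42530615, -461.24976838,  384.2802141 ]), 'rotation': array([ 2.88764903e+00,  2.71165325e-03, -1.18409649e+00])}
```

View pics/top0.png

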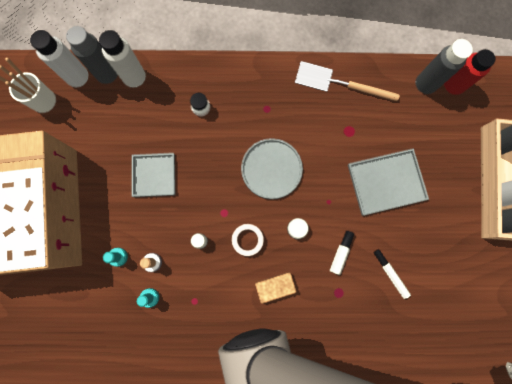

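View pics/scene0.png

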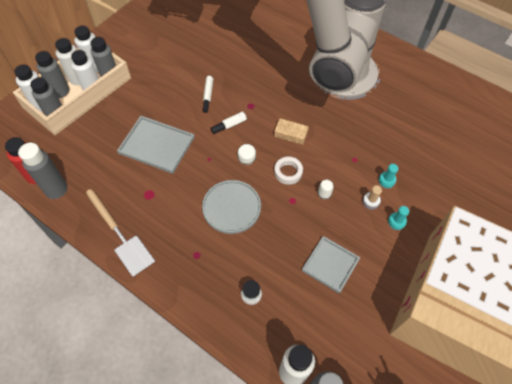

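View pics/wrist0.png

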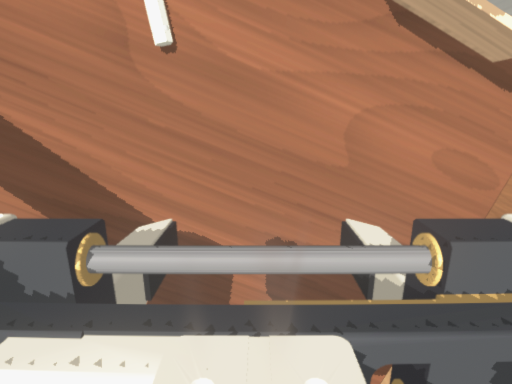

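Candidates in the top picture. Dabber: the wooden-handled one at (150,263); the turquoise look-alikes at (115,257) and (148,299) are not it. Markers: slim (392,274), thick (342,252). Caps: wide (298,229), narrow (200,241); the pot at (201,104) has a black lid, and the tape roll is at (248,240). Next, a close crop to check.

```bash
cat > h.py <<'E'
from plant import *
import numpy as np, cv2
from scipy.spatial.transform import Rotation as R
def setup(c):
    H=c["frame"].shape[0]; f=H/2/np.tan(np.radians(c["vertical_fov"])/2)
    return f,R.from_euler("xyz",c["rotation"]).as_matrix(),np.array(c["xyz"])
def ray(c,u,v):
    f,Rm,t=setup(c); K=np.array([[f,0,c["cx"]],[0,f,c["cy"]],[0,0,1]])
    p=cv2.undistortPoints(np.array([[[u,v]]],float),K,np.array([c["k1"],0,0,0,0.]))[0,0]
    return Rm@np.array([p[0],p[1],1.]),t
def plane(c,u,v,z):
    d,t=ray(c,u,v); return t+d*(z-t[2])/d[2]
def proj(c,P):
    f,Rm,t=setup(c); K=np.array([[f,0,c["cx"]],[0,f,c["cy"]],[0,0,1]])
    P=np.atleast_2d(np.array(P,float)); q=(P-t)@Rm
    return cv2.projectPoints(q[:,None],np.zeros(3),np.zeros(3),K,np.array([c["k1"],0,0,0,0.]))[0][:,0]
def cloud(c):
    f,Rm,t=setup(c); K=np.array([[f,0,c["cx"]],[0,f,c["cy"]],[0,0,1]])
    v,u=np.mgrid[0:384,0:512]
    p=cv2.undistortPoints(np.stack([u.ravel(),v.ravel()],-1)[:,None].astype(float),K,np.array([c["k1"],0,0,0,0.]))[:,0]
    d=np.c_[p,np.ones(len(p))]*c["z_map"].reshape(-1,1)
    return (d@Rm.T+t).reshape(384,512,3)
def crop(c,u0,v0,u1,v1,s,name):
    im=c["frame"][v0:v1,u0:u1,::-1]
    cv2.imwrite("pics/"+name,cv2.resize(im,None,fx=s,fy=s,interpolation=cv2.INTER_CUBIC))
E
python3 - <<'E'
from h import *
c=capture("top"); crop(c,90,200,270,330,4,"a.png"); crop(c,270,190,430,310,5,"b.png"); crop(c,120,130,440,220,2,"c.png")
X=cloud(c)
for n,u,v in [("dab",150,263),("tq",115,257),("slim",392,274),("wide",298,229),("nar",200,241),("table",320,300),("table",100,330),("table",320,120)]: print(n,X[v,u].round(1))
s=capture("scene"); crop(s,180,60,440,310,3,"d.png"); Y=cloud(s)
for u,v in [(250,110),(300,240),(370,150)]: print(Y[v,u].round(1))
E
```

```text
dab [373.7 294.8  70.4]
tq [386.9 381.4  58. ]
slim [ 345.6 -291.9   16.8]
wide [456.  -56.1  35.7]
nar [425.6 181.9  52. ]
table [ 281.  -113.8   -3.6]
table [208.8 429.1  -0.6]
table [ 749.9 -123.7   -2.9]
[ 315.9 -150.7    2.4]
[585.7 212.1  -1.6]
[225.9 220.8   2.8]
```

View pics/a.png

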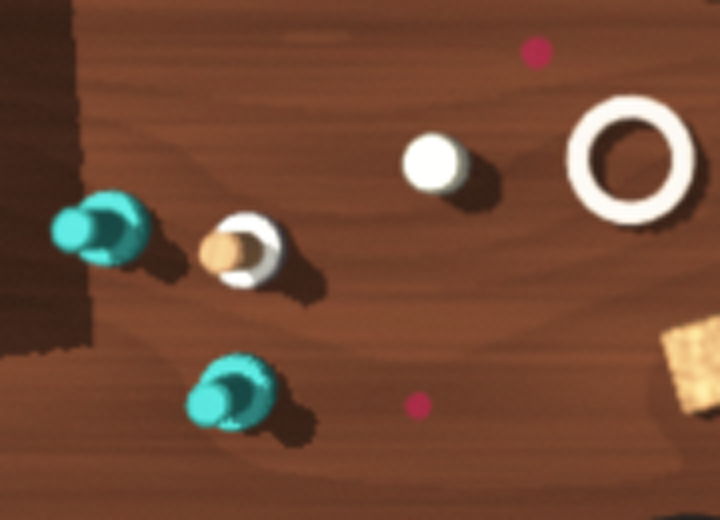

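View pics/b.png

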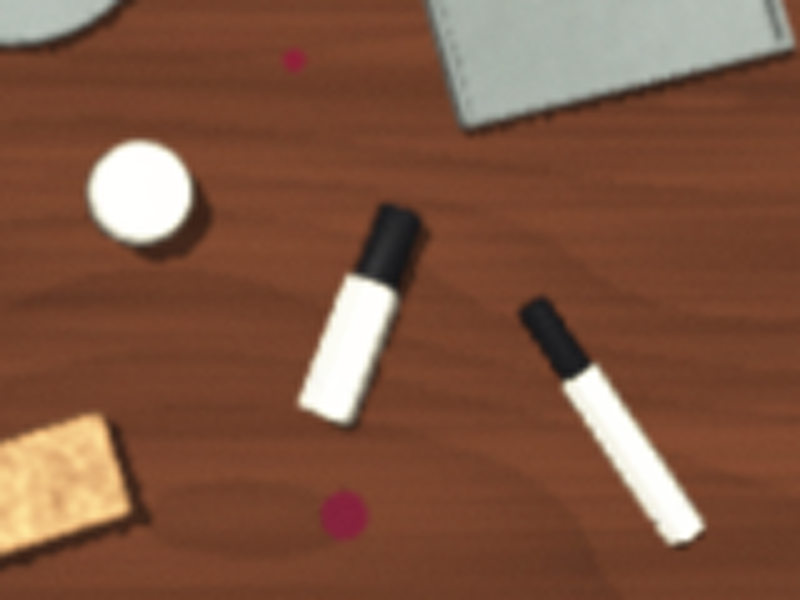

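View pics/c.png

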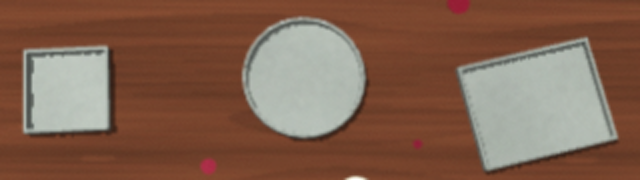

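View pics/d.png

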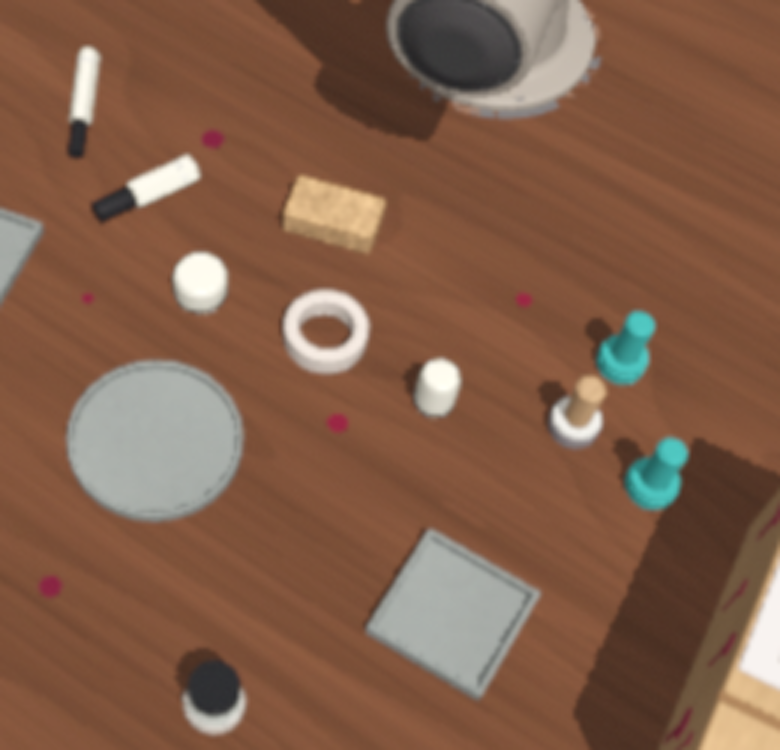

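```bash
cat > m.py <<'E'
from h import *
c=capture("top"); s=capture("scene")
def A(x,y): return (x+.5)/4-.5+90,(y+.5)/4-.5+200
def B(x,y): return (x+.5)/5-.5+270,(y+.5)/5-.5+190
def C(x,y): return (x+.5)/2-.5+120,(y+.5)/2-.5+130
def D(x,y): return (x+.5)/3-.5+180,(y+.5)/3-.5+60
L=[("dabtop",A(222,252),75,D(591,388)),("dabcol",A(249,250),20,D(577,417)),("tqtop1",A(72,230),75,D(672,455)),("tqtop2",A(207,405),75,D(640,325)),
("nar",A(433,163),50,D(440,374)),("wide",B(141,192),34,D(201,274)),
("thC",B(401,209),24,D(98,210)),("thB",B(328,415),24,D(193,165)),("slC",B(535,305),18,D(77,155)),("slB",B(688,535),18,D(88,52)),
("dish",C(304.5,78),14,D(155,437)),("sq1",C(24,48),14,D(476,698)),("sq2",C(107,46),14,D(366,630)),("sq3",C(110,131),14,D(430,530)),("sq4",C(25,132),14,D(540,595)),
("ob1",C(458,68),14,None),("ob2",C(587,38),14,None),("ob3",C(617,139),14,None),("ob4",C(487,171),14,None),
("tape",A(632,160),24,D(327,325)),("pot",(199,100),55,D(215,685))]
for n,p,z,q in L:
    print(n,plane(c,*p,z)[:2].round(1), plane(s,*q,z)[:2].round(1) if q else "")
E
python3 m.py
```

```text
dabtop [374.6 304.9] [377.2 307. ]
dabcol [374.4 303.1] [376.2 306.7]
tqtop1 [386.8 392.7] [394.  394.8]
tqtop2 [288.2 309.8] [293.3 310.9]
nar [427.1 187.3] [429.3 188.1]
wide [458.6 -55.8] [461.4 -55.2]
thC [ 450.9 -187.4] [ 455.3 -185.5]
thB [ 349.8 -148. ] [ 355.1 -144.2]
slC [ 403.4 -255.1] [ 410.9 -248.6]
slB [ 290.7 -327.1] [ 296.5 -326.6]
dish [611.8   6.5] [617.4   8.8]
sq1 [649.3 368.5] [653.  367.9]
sq2 [652.5 261.6] [657.5 262.7]
sq3 [541.7 253.7] [547.8 257.5]
sq4 [539.9 361.4] [543.4 365.4]
ob1 [ 626.4 -193. ] 
ob2 [ 668.1 -365.5] 
ob3 [ 534.3 -396.8] 
ob4 [ 492.5 -225.7] 
tape [430.1  67.9] [432.   69.7]
pot [779.9 193.1] [781.4 196.2]
```

```bash
cat > g.py <<'E'
import sys
from h import *
o=get_obs(); Rm=R.from_euler("xyz",o["tcp_rot"]).as_matrix(); p=o["tool_pos"]
yaw=np.degrees(np.arctan2(Rm[1,2],Rm[0,2]))
print("t",round(o["time"],2),"p",p.round(1),"jaw",yaw.round(1),"tilt",np.degrees(np.arccos(-Rm[2,0])).round(2),"q1,6",o["joint_positions"][[0,5]].round(2),"w",round(o["grip_width"],1))
for a in sys.argv[1:]:
    v=[float(k) for k in a.split(",")]
    d=(Rm.T@(np.array(v[:3])-p))/10
    s=a+" -> t "+str(d.round(2))
    if len(v)>3:
        e=(v[3]-yaw+90)%180-90   # wanted world yaw change; tool x is down => wx=-e
        s+=f" wx {-np.radians(e):.3f} (rows {abs(e)/7.16:.1f})"
    print(s)
E
python3 g.py 350,-289,60,56.5
```

```text
t 0.35 p [ 198.  -486.1  193.2] jaw -67.8 tilt 0.02 q1,6 [-1.33 -0.15] w 91.8
350,-289,60,56.5 -> t [ 13.32  21.51 -12.52] wx 0.971 (rows 7.8)
```

```bash
python3 -m creep '[{"tx":11,"ty":21.5,"tz":-12.5,"wx":0.97,"gripper":-0.1},{"tx":11,"ty":21.5,"tz":-12.5,"wx":0.97,"gripper":-0.1},{"tx":11,"ty":21.5,"tz":-12.5,"wx":0.97,"gripper":-0.1},{"tx":11,"ty":21.5,"tz":-12.5,"wx":0.97,"gripper":-0.1},{"tx":11,"ty":21.5,"tz":-12.5,"wx":0.97,"gripper":-0.1},{"tx":11,"ty":21.5,"tz":-12.5,"wx":0.97,"gripper":-0.1},{"tx":11,"ty":21.5,"tz":-12.5,"wx":0.97,"gripper":-0.1},{"tx":11,"ty":21.5,"tz":-12.5,"wx":0.97,"gripper":-0.1}]'
python3 -m creep '[{"gripper":-0.1},{"gripper":-0.1}]'
python3 g.py 350,-289,4,56.5; python3 - <<'E'
from h import *
c=capture("wrist"); crop(c,0,0,512,384,1,"w1.png")
c=capture("top"); crop(c,330,210,450,330,5,"t1.png"); print(proj(c,[350,-289,18]))
E
```

```text
t 0.35 p [ 198.  -486.1  193.2] jaw -67.8 tilt 0.02 q1,6 [-1.33 -0.15] w 91.8
350,-289,4,56.5 -> t [ 18.92  21.51 -12.52] wx 0.971 (rows 7.8)
[[390.94654966 272.24848796]]validation failed for argument at $[0]...
validation failed for argument at $[0]...
```

View pics/w1.png

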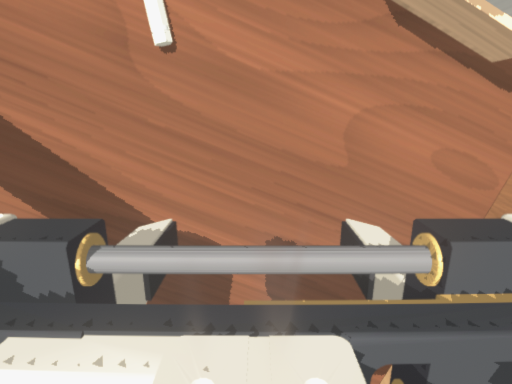

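View pics/t1.png

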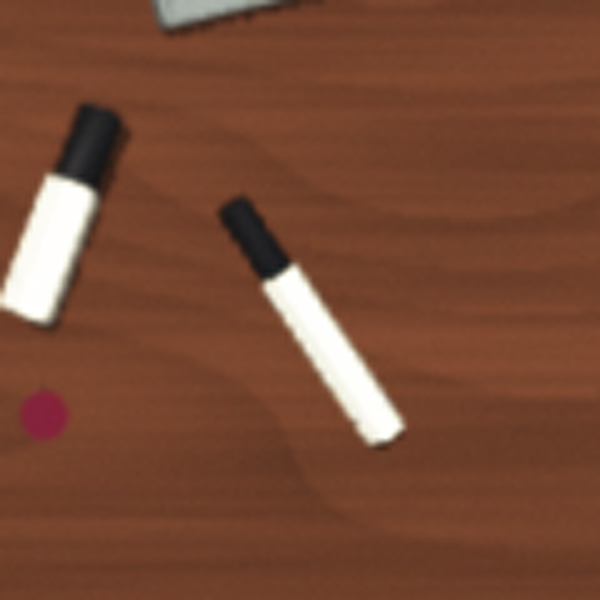

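All keys seem to be required in every row. The arm has not moved, and the pictures are unchanged (slim marker still at top pixel (392,274)).

```bash
python3 -m creep '[{"tx":0,"ty":0,"tz":0,"wx":0,"wy":0,"wz":0,"gripper":-0.1}]'
```

```text
time: 0.53
tool_pos: [198.1, -486.2, 193.3]
tcp_rot: [-0.321, 1.571, -1.505]
contact_force: [0.5, 0.9, -0.0]
grip_width: 88.6
```

```bash
python3 -m creep '[{"tx":11,"ty":21.5,"tz":-12.5,"wx":0.97,"wy":0,"wz":0,"gripper":-0.1},{"tx":11,"ty":21.5,"tz":-12.5,"wx":0.97,"wy":0,"wz":0,"gripper":-0.1},{"tx":11,"ty":21.5,"tz":-12.5,"wx":0.97,"wy":0,"wz":0,"gripper":-0.1},{"tx":11,"ty":21.5,"tz":-12.5,"wx":0.97,"wy":0,"wz":0,"gripper":-0.1},{"tx":11,"ty":21.5,"tz":-12.5,"wx":0.97,"wy":0,"wz":0,"gripper":-0.1},{"tx":11,"ty":21.5,"tz":-12.5,"wx":0.97,"wy":0,"wz":0,"gripper":-0.1},{"tx":11,"ty":21.5,"tz":-12.5,"wx":0.97,"wy":0,"wz":0,"gripper":-0.1},{"tx":11,"ty":21.5,"tz":-12.5,"wx":0.97,"wy":0,"wz":0,"gripper":-0.1}]'
python3 -m creep '[{"tx":0,"ty":0,"tz":0,"wx":0,"wy":0,"wz":0,"gripper":-0.1},{"tx":0,"ty":0,"tz":0,"wx":0,"wy":0,"wz":0,"gripper":-0.1}]'
python3 g.py 350,-289,4,56.5; python3 - <<'E'
from h import *
c=capture("wrist"); crop(c,0,0,512,384,1,"w2.png"); print(proj(c,[350,-289,18]),proj(c,[[407,-252,18],[294,-327,18]]))
E
```

```text
time: 1.2
tool_pos: [350.9, -284.3, 81.2]
tcp_rot: [-2.099, 1.566, 2.054]
contact_force: [-1.4, 0.4, -0.8]
grip_width: 50.7
time: 1.37
tool_pos: [350.3, -289.5, 83.5]
tcp_rot: [0.841, 1.57, -1.282]
contact_force: [0.2, -1.0, 0.3]
grip_width: 50.7
t 1.37 p [ 350.3 -289.5   83.5] jaw -121.6 tilt 0.04 q1,6 [-0.86  1.26] w 50.7
350,-289,4,56.5 -> t [ 7.95 -0.06 -0.03] wx 0.033 (rows 0.3)
[[257.93156626 192.94527153]] [[186.30124397 160.07265131]
 [326.18772021 222.62740881]]
```

View pics/w2.png

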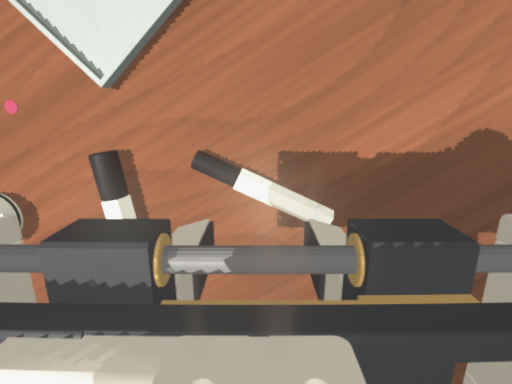

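```bash
python3 - <<'E'
from h import *
c=capture("wrist"); f,Rm,t=setup(c); print(Rm.round(2),t)
o=get_obs(); print(o["tcp_rot"]);print(R.from_euler("xyz",o["tcp_rot"]).as_matrix().round(2))
for u,v in [(195,158),(330,218)]: print(plane(c,u,v,18).round(1))
E
```

```text
[[-0.53 -0.82 -0.21]
 [-0.85  0.51  0.13]
 [-0.    0.25 -0.97]] [ 407.3986788  -325.85755946  275.3697526 ]
[ 1.12461357  1.56936791 -1.00026083]
[[ 0.    0.85 -0.53]
 [-0.   -0.53 -0.85]
 [-1.    0.    0.  ]]
[ 404.4 -260.    18. ]
[ 295.8 -332.6   18. ]
```

I got the sign of the slim marker's direction wrong: it runs at +33.5°, so the jaws belong at 123.5°. The wrist picture shows it at (195,158)–(330,218), which fits that. I'll correct the turn.

```bash
python3 g.py 350,-292,60,123.5
```

```text
t 1.47 p [ 350.  -290.4   83.8] jaw -121.7 tilt 0.08 q1,6 [-0.86  1.26] w 50.6
350,-292,60,123.5 -> t [2.38 0.08 0.13] wx -1.139 (rows 9.1)
```

```bash
python3 -m creep '[{"tx":0,"ty":0.1,"tz":0.1,"wx":-0.97,"wy":0,"wz":0,"gripper":-0.1},{"tx":0,"ty":0.1,"tz":0.1,"wx":-0.97,"wy":0,"wz":0,"gripper":-0.1},{"tx":0,"ty":0.1,"tz":0.1,"wx":-0.97,"wy":0,"wz":0,"gripper":-0.1},{"tx":0,"ty":0.1,"tz":0.1,"wx":-0.97,"wy":0,"wz":0,"gripper":-0.1},{"tx":0,"ty":0.1,"tz":0.1,"wx":-0.97,"wy":0,"wz":0,"gripper":-0.1},{"tx":0,"ty":0.1,"tz":0.1,"wx":-0.97,"wy":0,"wz":0,"gripper":-0.1},{"tx":0,"ty":0.1,"tz":0.1,"wx":-0.97,"wy":0,"wz":0,"gripper":-0.1},{"tx":0,"ty":0.1,"tz":0.1,"wx":-0.97,"wy":0,"wz":0,"gripper":-0.1}]'
python3 -m creep '[{"tx":0,"ty":0,"tz":0,"wx":-0.12,"wy":0,"wz":0,"gripper":-0.1},{"tx":0,"ty":0,"tz":0,"wx":-0.16,"wy":0,"wz":0,"gripper":-0.1},{"tx":0,"ty":0,"tz":0,"wx":-0.16,"wy":0,"wz":0,"gripper":-0.1}]'
python3 g.py 350,-292,4,123.5; python3 - <<'E'
from h import *
c=capture("wrist"); crop(c,100,0,400,300,2,"w3.png")
E
```

```text
time: 2.13
tool_pos: [350.0, -292.1, 83.9]
tcp_rot: [0.182, 1.569, -0.968]
contact_force: [0.5, 0.1, 0.6]
grip_width: 50.7
time: 2.38
tool_pos: [350.0, -292.0, 83.8]
tcp_rot: [0.025, 1.569, -0.97]
contact_force: [-0.9, 0.3, -0.2]
grip_width: 50.7
t 2.38 p [ 350.  -292.    83.8] jaw -57.0 tilt 0.08 q1,6 [-0.86  0.13] w 50.7
350,-292,4,123.5 -> t [ 7.98  0.   -0.01] wx -0.010 (rows 0.1)
```

View pics/w3.png

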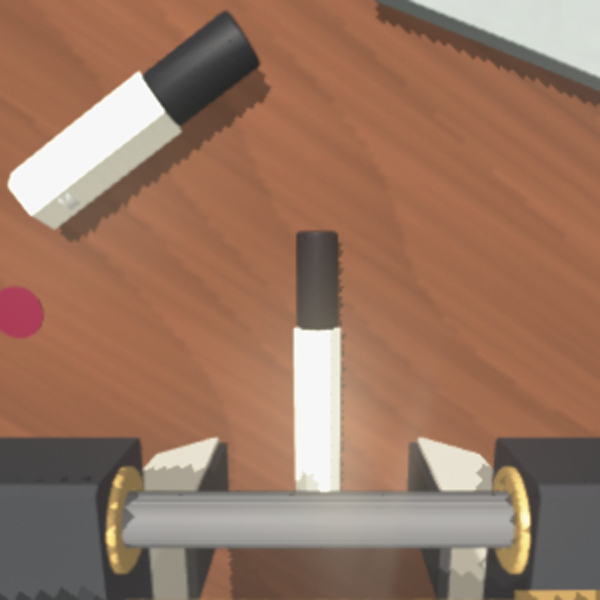

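The slim marker (crop x≈318) is square to the jaws and centred between the fingers (x≈225 and 415). I'll descend and grip.

```bash
python3 -m creep '[{"tx":3,"ty":0,"tz":0,"wx":0,"wy":0,"wz":0,"gripper":-0.1},{"tx":5.5,"ty":0,"tz":0,"wx":0,"wy":0,"wz":0,"gripper":-0.1},{"tx":7,"ty":0,"tz":0,"wx":0,"wy":0,"wz":0,"gripper":-0.1},{"tx":7.9,"ty":0,"tz":0,"wx":0,"wy":0,"wz":0,"gripper":-0.1},{"tx":7.9,"ty":0,"tz":0,"wx":0,"wy":0,"wz":0,"gripper":-0.1}]'
python3 -m creep '[{"tx":0,"ty":0,"tz":0,"wx":0,"wy":0,"wz":0,"gripper":1},{"tx":0,"ty":0,"tz":0,"wx":0,"wy":0,"wz":0,"gripper":1},{"tx":0,"ty":0,"tz":0,"wx":0,"wy":0,"wz":0,"gripper":1},{"tx":0,"ty":0,"tz":0,"wx":0,"wy":0,"wz":0,"gripper":1},{"tx":0,"ty":0,"tz":0,"wx":0,"wy":0,"wz":0,"gripper":1},{"tx":0,"ty":0,"tz":0,"wx":0,"wy":0,"wz":0,"gripper":1}]'
python3 -m creep '[{"tx":-3,"ty":0,"tz":0,"wx":0,"wy":0,"wz":0,"gripper":1},{"tx":-6,"ty":0,"tz":0,"wx":0,"wy":0,"wz":0,"gripper":1},{"tx":-8,"ty":0,"tz":0,"wx":0,"wy":0,"wz":0,"gripper":1},{"tx":-8,"ty":0,"tz":0,"wx":0,"wy":0,"wz":0,"gripper":1}]'
python3 - <<'E'
import numpy as np
# tray centre, x axis (short) direction 13.65deg
c=np.array([582,-294]); a=np.radians(13.65); ex=np.array([np.cos(a),np.sin(a)])
print("slim",c-28*ex,"thick",c+24*ex)
E
```

```text
time: 2.85
tool_pos: [349.5, -290.4, 3.0]
tcp_rot: [-2.978, 1.568, 2.307]
contact_force: [-0.7, 0.3, -1.4]
grip_width: 50.5
time: 3.35
tool_pos: [350.6, -290.9, 4.7]
tcp_rot: [0.092, 1.57, -0.905]
contact_force: [-0.2, 0.2, 0.5]
grip_width: 15.3
time: 3.68
tool_pos: [352.2, -292.8, 88.2]
tcp_rot: [0.135, 1.563, -0.862]
contact_force: [1.3, -1.4, 1.1]
grip_width: 0.5
slim [ 554.79084795 -300.60772614] thick [ 605.32213033 -288.33623473]
```

The fingers shut past 18 mm, so the marker isn't held. I'll look.

```bash
python3 - <<'E'
from h import *
c=capture("wrist"); crop(c,0,0,512,384,1,"w4.png"); c=capture("top"); crop(c,330,210,450,330,5,"t4.png");c=capture("scene"); crop(c,170,40,270,140,6,"s4.png")
E
python3 g.py
```

```text
t 3.83 p [ 350.1 -290.4   83.9] jaw -57.1 tilt 0.02 q1,6 [-0.86  0.14] w 0.2
```

View pics/w4.png

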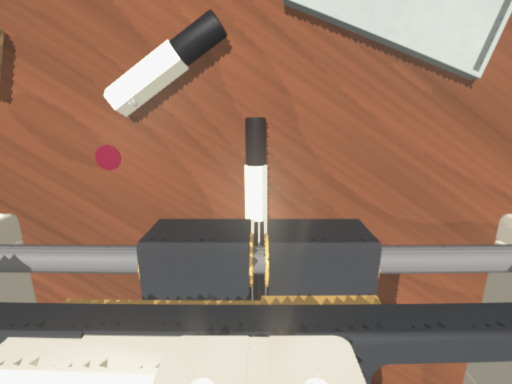

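View pics/s4.png

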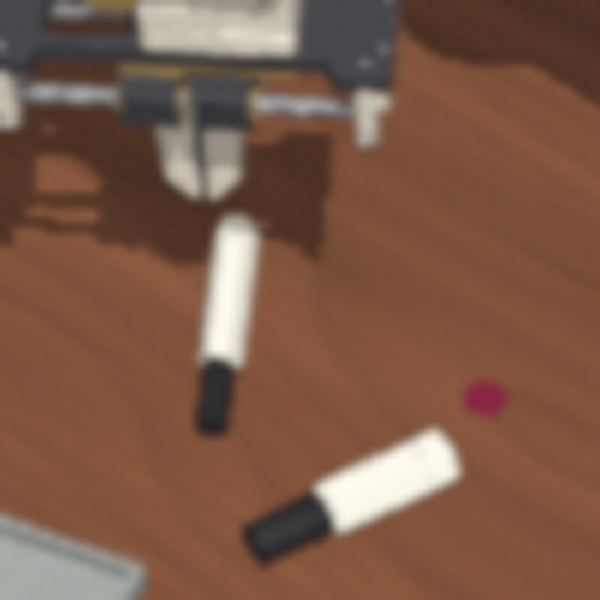

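```bash
python3 - <<'E'
from h import *
c=capture("wrist")
P=plane(c,256,118,18); Q=plane(c,256,164,18); print("cap end",P,"boundary",Q)
d=(Q-P)/np.linalg.norm(Q-P); print("mid",P+d*67.5,"butt",P+d*135)
s=capture("scene")
for n,(x,y) in dict(cap=(212,432),butt=(238,215)).items(): print(n,plane(s,(x+.5)/6-.5+170,(y+.5)/6-.5+40,12).round(1))
o=get_obs();print(proj(c,[o["tool_pos"],o["tool_pos"]+[0,0,19]]),proj(s,o["tool_pos"]))
E
```

```text
cap end [ 402.16660453 -254.38594671   18.        ] boundary [ 369.76716938 -275.21165631   18.        ]
mid [ 345.38506559 -290.88398549   18.        ] butt [ 288.60352664 -327.38202427   18.        ]
cap [ 409.  -252.5   12. ]
butt [ 286.7 -334.    12. ]
[[257.46369939 216.49759494]
 [257.30000087 226.78688734]] [[205.73843597  77.93031083]]
```

View pics/t4.png

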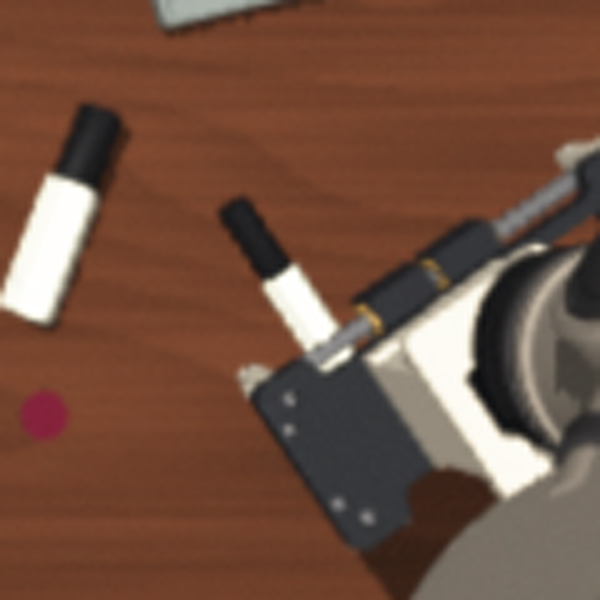

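```bash
python3 - <<'E'
from h import *
s=capture("scene"); Y=cloud(s); crop(s,180,40,240,100,10,"s5.png")
for v in range(60,86,2): print(v,Y[v,200].round(0),Y[v,204].round(0),Y[v,208].round(0))
for z in (60,84,104,124): print(z,proj(s,[350.1,-290.4,z]))
E
```

```text
60 [ 379. -276.  188.] [ 377. -263.  195.] [ 370. -254.  194.]
62 [ 364. -292.  159.] [ 358. -282.  160.] [ 348. -276.  155.]
64 [ 367. -290.  154.] [ 359. -282.  153.] [ 354. -271.  156.]
66 [ 365. -292.  144.] [ 358. -283.  144.] [ 353. -272.  146.]
68 [ 366. -293.  136.] [ 357. -285.  134.] [ 351. -275.  135.]
70 [ 368. -292.  130.] [ 359. -285.  127.] [ 352. -275.  127.]
72 [ 285. -375.   -0.] [ 357. -287.  116.] [ 269. -354.    0.]
74 [ 287. -374.   -7.] [ 283. -360.   -1.] [ 275. -349.   -1.]
76 [ 298. -365.   -1.] [ 289. -356.   -3.] [ 294. -333.   17.]
78 [ 302. -361.   -4.] [ 297. -348.    0.] [ 300. -328.   15.]
80 [ 308. -356.   -5.] [ 304. -343.    1.] [ 309. -320.   19.]
82 [ 320. -346.    3.] [ 310. -338.   -1.] [ 315. -315.   19.]
84 [ 325. -342.    1.] [ 314. -335.   -4.] [ 320. -312.   17.]
60 [[206.17618537  83.30901274]]
84 [[205.5438645   77.76827707]]
104 [[205.00259515  73.02450653]]
124 [[204.44777604  68.16114261]]
```

View pics/s5.png

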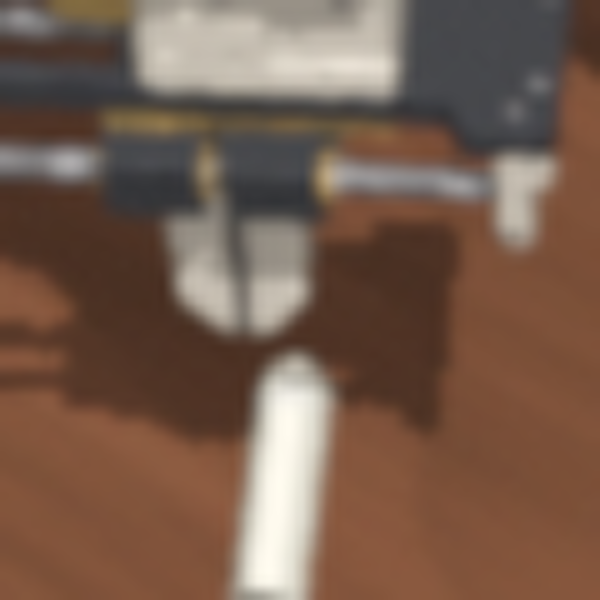

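The marker hasn't moved. The scene depth puts the fingertips about 20 mm higher than the reported TCP, so the jaws closed above the marker. I'll check by touching bare table beside it with the fingers shut.

```bash
python3 -m creep '[{"tx":0,"ty":0,"tz":4,"wx":0,"wy":0,"wz":0,"gripper":1},{"tx":3.5,"ty":0,"tz":5,"wx":0,"wy":0,"wz":0,"gripper":1},{"tx":6,"ty":0,"tz":5,"wx":0,"wy":0,"wz":0,"gripper":1},{"tx":8,"ty":0,"tz":5,"wx":0,"wy":0,"wz":0,"gripper":1},{"tx":8,"ty":0,"tz":5,"wx":0,"wy":0,"wz":0,"gripper":1},{"tx":8,"ty":0,"tz":5,"wx":0,"wy":0,"wz":0,"gripper":1}]'
python3 - <<'E'
from h import *
s=capture("scene"); Y=cloud(s); crop(s,180,40,240,100,10,"s6.png"); p=get_obs()["tool_pos"]; print(p)
for z in (0,4,14,24,34): print(z,proj(s,[p[0],p[1],z]))
E
```

```text
time: 4.48
tool_pos: [376.6, -331.8, 3.1]
tcp_rot: [-3.012, 1.567, 2.273]
contact_force: [1.2, 1.2, 0.4]
grip_width: 0.1
[ 377.42569566 -332.66412899    4.29251604]
0 [[191.70534325  95.66822772]]
4 [[191.57090996  94.81761551]]
14 [[191.23206937  92.67352789]]
24 [[190.88923436  90.50400422]]
34 [[190.54233442  88.30859258]]
```

View pics/s6.png

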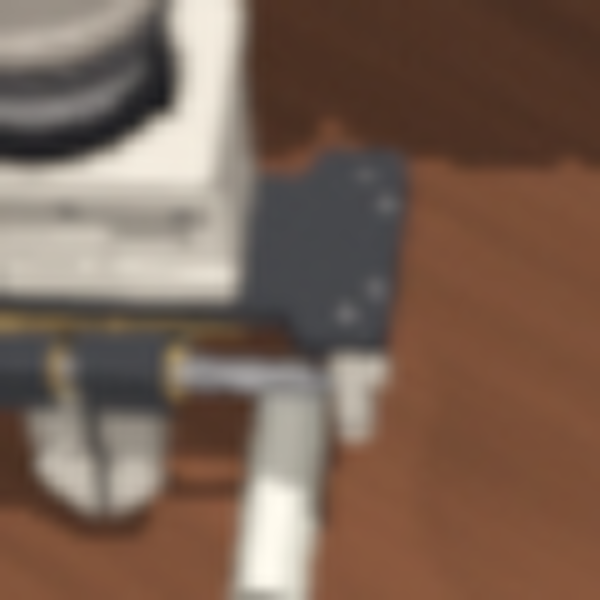

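```bash
python3 -m creep '[{"tx":0.5,"ty":0,"tz":0,"wx":0,"wy":0,"wz":0,"gripper":1},{"tx":0.9,"ty":0,"tz":0,"wx":0,"wy":0,"wz":0,"gripper":1},{"tx":1.2,"ty":0,"tz":0,"wx":0,"wy":0,"wz":0,"gripper":1},{"tx":1.2,"ty":0,"tz":0,"wx":0,"wy":0,"wz":0,"gripper":1}]'
for i in 1; do python3 -m creep '[{"tx":0.2,"ty":0,"tz":0,"wx":0,"wy":0,"wz":0,"gripper":1},{"tx":0.2,"ty":0,"tz":0,"wx":0,"wy":0,"wz":0,"gripper":1}]'; done
```

```text
time: 4.87
tool_pos: [377.4, -332.7, -7.7]
tcp_rot: [-0.141, 1.571, -1.138]
contact_force: [0.2, 0.4, -0.5]
grip_width: 0.5
time: 5.03
tool_pos: [377.5, -332.7, -9.7]
tcp_rot: [-0.139, 1.571, -1.136]
contact_force: [-0.1, -0.4, 0.0]
grip_width: 0.3
```

```bash
python3 -m creep '[{"tx":0.2,"ty":0,"tz":0,"wx":0,"wy":0,"wz":0,"gripper":1},{"tx":0.2,"ty":0,"tz":0,"wx":0,"wy":0,"wz":0,"gripper":1}]'
```

```text
time: 5.2
tool_pos: [377.4, -332.7, -11.8]
tcp_rot: [-2.515, 1.571, 2.771]
contact_force: [0.2, -0.3, 0.1]
grip_width: 0.4
```

```bash
python3 -m creep '[{"tx":0.2,"ty":0,"tz":0,"wx":0,"wy":0,"wz":0,"gripper":1},{"tx":0.2,"ty":0,"tz":0,"wx":0,"wy":0,"wz":0,"gripper":1}]'
```

```text
time: 5.37
tool_pos: [377.4, -332.6, -14.0]
tcp_rot: [-2.921, 1.57, 2.364]
contact_force: [-0.9, -0.5, 0.1]
grip_width: 0.5
```

```bash
python3 -m creep '[{"tx":0.15,"ty":0,"tz":0,"wx":0,"wy":0,"wz":0,"gripper":1},{"tx":0.15,"ty":0,"tz":0,"wx":0,"wy":0,"wz":0,"gripper":1}]'
```

```text
time: 5.53
tool_pos: [377.4, -332.7, -15.4]
tcp_rot: [-2.826, 1.571, 2.46]
contact_force: [-0.4, -0.7, 0.3]
grip_width: 0.4
```

```bash
python3 -m creep '[{"tx":0.15,"ty":0,"tz":0,"wx":0,"wy":0,"wz":0,"gripper":1},{"tx":0.15,"ty":0,"tz":0,"wx":0,"wy":0,"wz":0,"gripper":1}]'
```

```text
time: 5.7
tool_pos: [377.4, -332.7, -16.9]
tcp_rot: [-2.803, 1.571, 2.483]
contact_force: [-0.1, -0.2, -0.4]
grip_width: 0.3
```

```bash
python3 -m creep '[{"tx":0.12,"ty":0,"tz":0,"wx":0,"wy":0,"wz":0,"gripper":1},{"tx":0.12,"ty":0,"tz":0,"wx":0,"wy":0,"wz":0,"gripper":1}]'
```

```text
time: 5.87
tool_pos: [377.4, -332.7, -18.0]
tcp_rot: [-2.737, 1.571, 2.549]
contact_force: [0.3, 0.1, 0.5]
grip_width: 0.7
```

```bash
python3 -m creep '[{"tx":0.12,"ty":0,"tz":0,"wx":0,"wy":0,"wz":0,"gripper":1},{"tx":0.12,"ty":0,"tz":0,"wx":0,"wy":0,"wz":0,"gripper":1}]'; python3 - <<'E'
from h import *
s=capture("scene"); crop(s,170,60,230,120,10,"s7.png")
E
```

```text
time: 6.03
tool_pos: [377.4, -332.7, -19.2]
tcp_rot: [-2.819, 1.571, 2.467]
contact_force: [-0.6, -0.3, 0.3]
grip_width: 0.4
```

View pics/s7.png

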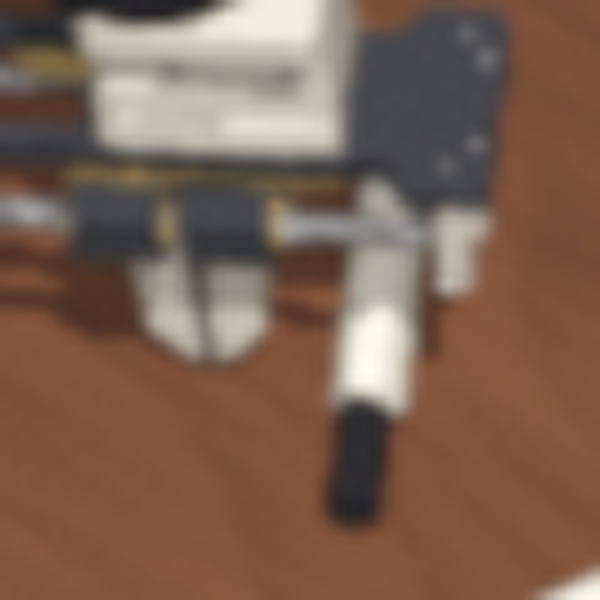

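```bash
python3 -m creep '[{"tx":0.12,"ty":0,"tz":0,"wx":0,"wy":0,"wz":0,"gripper":1},{"tx":0.12,"ty":0,"tz":0,"wx":0,"wy":0,"wz":0,"gripper":1}]'
```

```text
time: 6.25
tool_pos: [377.4, -332.7, -20.4]
tcp_rot: [-2.769, 1.571, 2.517]
contact_force: [0.5, 0.6, -0.3]
grip_width: 0.6
```

```bash
python3 -m creep '[{"tx":0.1,"ty":0,"tz":0,"wx":0,"wy":0,"wz":0,"gripper":1},{"tx":0.1,"ty":0,"tz":0,"wx":0,"wy":0,"wz":0,"gripper":1}]'
```

```text
time: 6.42
tool_pos: [377.4, -332.7, -21.4]
tcp_rot: [-2.629, 1.571, 2.657]
contact_force: [-0.9, -0.1, -0.1]
grip_width: 0.7
```

```bash
python3 -m creep '[{"tx":0.1,"ty":0,"tz":0,"wx":0,"wy":0,"wz":0,"gripper":1},{"tx":0.1,"ty":0,"tz":0,"wx":0,"wy":0,"wz":0,"gripper":1}]'
```

```text
time: 6.58
tool_pos: [377.4, -332.7, -22.4]
tcp_rot: [-2.746, 1.571, 2.54]
contact_force: [-0.3, 0.2, 0.3]
grip_width: 0.9
```

```bash
python3 -m creep '[{"tx":0.1,"ty":0,"tz":0,"wx":0,"wy":0,"wz":0,"gripper":1},{"tx":0.1,"ty":0,"tz":0,"wx":0,"wy":0,"wz":0,"gripper":1}]'
```

```text
time: 6.75
tool_pos: [377.4, -332.7, -23.4]
tcp_rot: [-2.784, 1.571, 2.502]
contact_force: [0.3, -0.1, 0.1]
grip_width: 0.6
```

```bash
python3 -m creep '[{"tx":0.1,"ty":0,"tz":0,"wx":0,"wy":0,"wz":0,"gripper":1},{"tx":0.1,"ty":0,"tz":0,"wx":0,"wy":0,"wz":0,"gripper":1}]'; python3 - <<'E'
from h import *
s=capture("scene"); crop(s,170,60,230,120,10,"s8.png");Y=cloud(s)
o=get_obs(); print(o["tau"].round(1),o["contact_force"])
for v in range(86,100): print(v,Y[v,188].round(0),Y[v,190].round(0),Y[v,192].round(0))
E
```

```text
time: 6.92
tool_pos: [377.4, -332.7, -24.4]
tcp_rot: [-2.66, 1.571, 2.626]
contact_force: [-0.6, -0.2, -0.6]
grip_width: 0.4
[ -0.  -46.  -15.    0.1   0.    0. ] [ 0.47245842 -0.18387519 -0.73957069]
86 [ 408. -310.   87.] [ 405. -304.   88.] [ 402. -299.   89.]
87 [ 408. -310.   83.] [ 403. -307.   80.] [ 399. -302.   80.]
88 [ 389. -331.   47.] [ 387. -325.   50.] [ 382. -321.   48.]
89 [ 391. -330.   45.] [ 386. -326.   43.] [ 383. -321.   44.]
90 [ 391. -331.   39.] [ 385. -328.   37.] [ 382. -323.   37.]
91 [ 391. -331.   35.] [ 386. -328.   33.] [ 385. -320.   37.]
92 [ 391. -332.   30.] [ 386. -328.   28.] [ 384. -322.   31.]
93 [ 393. -331.   28.] [ 387. -328.   24.] [ 384. -323.   25.]
94 [ 390. -335.   18.] [ 386. -330.   18.] [ 387. -320.   25.]
95 [ 391. -334.   15.] [ 388. -328.   16.] [ 385. -323.   17.]
96 [ 388. -338.    5.] [ 389. -328.   12.] [ 385. -324.   12.]
97 [ 387. -340.   -3.] [ 387. -331.    4.] [ 380. -329.   -1.]
98 [ 389. -339.   -5.] [ 388. -331.   -0.] [ 384. -326.    1.]
99 [ 394. -334.   -2.] [ 391. -329.   -1.] [ 385. -325.   -3.]
```

View pics/s8.png

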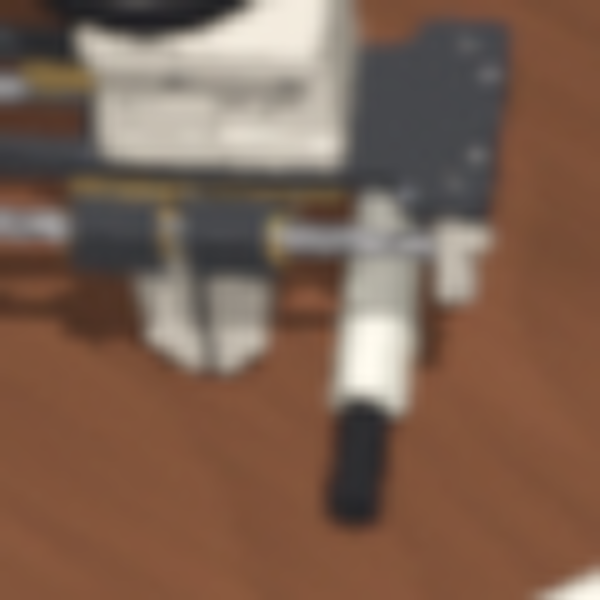

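```bash
python3 -m creep '[{"tx":0.1,"ty":0,"tz":0,"wx":0,"wy":0,"wz":0,"gripper":1},{"tx":0.1,"ty":0,"tz":0,"wx":0,"wy":0,"wz":0,"gripper":1},{"tx":0.2,"ty":0,"tz":0,"wx":0,"wy":0,"wz":0,"gripper":1},{"tx":0.2,"ty":0,"tz":0,"wx":0,"wy":0,"wz":0,"gripper":1}]'
```

```text
time: 7.3
tool_pos: [377.4, -332.7, -26.4]
tcp_rot: [-2.663, 1.571, 2.623]
contact_force: [-0.1, 0.9, -0.3]
grip_width: 0.6
```

```bash
python3 -m creep '[{"tx":0.1,"ty":0,"tz":0,"wx":0,"wy":0,"wz":0,"gripper":1},{"tx":0.1,"ty":0,"tz":0,"wx":0,"wy":0,"wz":0,"gripper":1}]'
```

```text
time: 7.47
tool_pos: [377.4, -332.7, -27.4]
tcp_rot: [-2.907, 1.571, 2.379]
contact_force: [0.1, 0.3, 0.3]
grip_width: 0.7
```

```bash
python3 -m creep '[{"tx":0.1,"ty":0,"tz":0,"wx":0,"wy":0,"wz":0,"gripper":1},{"tx":0.1,"ty":0,"tz":0,"wx":0,"wy":0,"wz":0,"gripper":1}]'
```

```text
time: 7.63
tool_pos: [377.4, -332.7, -28.4]
tcp_rot: [-2.641, 1.571, 2.644]
contact_force: [0.2, -0.4, 0.1]
grip_width: 0.4
```

```bash
python3 -m creep '[{"tx":0.1,"ty":0,"tz":0,"wx":0,"wy":0,"wz":0,"gripper":1},{"tx":0.1,"ty":0,"tz":0,"wx":0,"wy":0,"wz":0,"gripper":1}]'
```

```text
time: 7.8
tool_pos: [377.4, -332.7, -29.4]
tcp_rot: [-2.676, 1.571, 2.61]
contact_force: [-0.1, -0.3, -0.2]
grip_width: 0.5
```

```bash
python3 -m creep '[{"tx":0.1,"ty":0,"tz":0,"wx":0,"wy":0,"wz":0,"gripper":1},{"tx":0.1,"ty":0,"tz":0,"wx":0,"wy":0,"wz":0,"gripper":1}]'; python3 - <<'E'
from h import *
s=capture("scene"); crop(s,170,60,230,120,10,"s9.png");Y=cloud(s)
for v in range(92,102): print(v,Y[v,188].round(0),Y[v,190].round(0),Y[v,192].round(0))
E
```

```text
time: 7.97
tool_pos: [377.4, -332.7, -30.4]
tcp_rot: [-2.845, 1.571, 2.441]
contact_force: [0.4, -0.6, -0.1]
grip_width: 0.0
92 [ 389. -334.   26.] [ 387. -328.   29.] [ 383. -323.   29.]
93 [ 393. -331.   27.] [ 383. -332.   18.] [ 383. -324.   24.]
94 [ 390. -335.   18.] [ 385. -331.   17.] [ 386. -321.   23.]
95 [ 393. -332.   18.] [ 386. -330.   13.] [ 385. -323.   17.]
96 [ 394. -331.   15.] [ 389. -328.   12.] [ 386. -322.   13.]
97 [ 389. -337.    2.] [ 386. -332.    3.] [ 387. -322.   10.]
98 [ 390. -338.   -3.] [ 388. -331.   -0.] [ 385. -325.    2.]
99 [ 392. -336.   -5.] [ 391. -328.    0.] [ 390. -320.    5.]
100 [ 398. -331.   -0.] [ 392. -327.   -3.] [ 390. -321.   -1.]
101 [ 402. -326.    2.] [ 396. -324.   -2.] [ 396. -316.    4.]
```

View pics/s9.png

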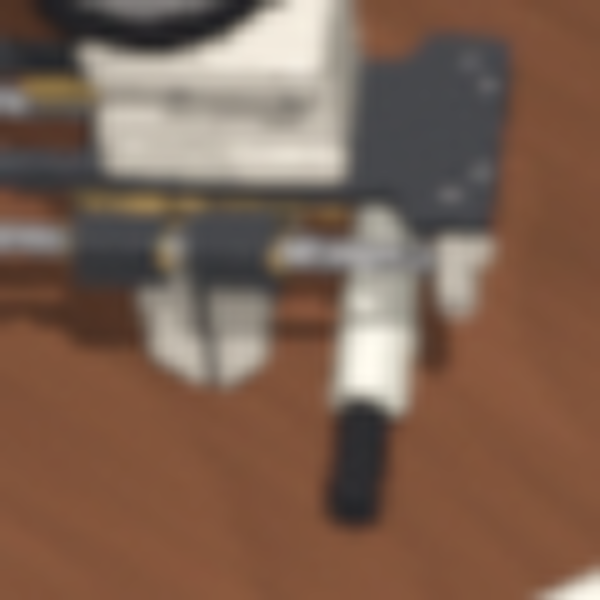

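```bash
python3 -m creep '[{"tx":0.1,"ty":0,"tz":0,"wx":0,"wy":0,"wz":0,"gripper":1},{"tx":0.1,"ty":0,"tz":0,"wx":0,"wy":0,"wz":0,"gripper":1}]'
```

```text
time: 8.18
tool_pos: [377.5, -332.7, -31.4]
tcp_rot: [-2.605, 1.571, 2.681]
contact_force: [-0.3, 0.2, -0.0]
grip_width: 0.1
```

```bash
python3 -m creep '[{"tx":0.1,"ty":0,"tz":0,"wx":0,"wy":0,"wz":0,"gripper":1},{"tx":0.1,"ty":0,"tz":0,"wx":0,"wy":0,"wz":0,"gripper":1}]'
```

```text
time: 8.35
tool_pos: [377.4, -332.7, -32.4]
tcp_rot: [-2.68, 1.571, 2.606]
contact_force: [-0.1, -0.2, 1.0]
grip_width: 0.7
```

```bash
python3 -m creep '[{"tx":0.1,"ty":0,"tz":0,"wx":0,"wy":0,"wz":0,"gripper":1},{"tx":0.1,"ty":0,"tz":0,"wx":0,"wy":0,"wz":0,"gripper":1}]'
```

```text
time: 8.52
tool_pos: [377.5, -332.8, -33.1]
tcp_rot: [-0.061, 1.571, -1.058]
contact_force: [-0.0, 0.6, 2.5]
grip_width: 0.1
```

Contact came at reported z ≈ -32.5, so the true fingertip height is the reported z plus about 32.5 mm. I'll use that from here, go back over the marker and grip.

```bash
python3 -m creep '[{"tx":-3,"ty":0,"tz":0,"wx":0,"wy":0,"wz":0,"gripper":-0.1},{"tx":-6,"ty":0,"tz":0,"wx":0,"wy":0,"wz":0,"gripper":-0.1},{"tx":-6,"ty":0,"tz":-3,"wx":0,"wy":0,"wz":0,"gripper":-0.1},{"tx":-6,"ty":0,"tz":-5,"wx":0,"wy":0,"wz":0,"gripper":-0.1},{"tx":-6,"ty":0,"tz":-5,"wx":0,"wy":0,"wz":0,"gripper":-0.1},{"tx":-6,"ty":0,"tz":-5,"wx":0,"wy":0,"wz":0,"gripper":-0.1},{"tx":-6,"ty":0,"tz":-5,"wx":0,"wy":0,"wz":0,"gripper":-0.1},{"tx":-6,"ty":0,"tz":-5,"wx":0,"wy":0,"wz":0,"gripper":-0.1}]'
python3 g.py 348.5,-291,-29,123.5;  python3 - <<'E'
from h import *
c=capture("wrist"); crop(c,100,50,400,300,2,"w5.png")
E
```

```text
time: 9.18
tool_pos: [351.0, -291.7, 26.7]
tcp_rot: [0.071, 1.57, -0.927]
contact_force: [-0.1, -0.3, 0.3]
grip_width: 48.1
t 9.18 p [ 351.  -291.7   26.7] jaw -57.2 tilt 0.06 q1,6 [-0.86  0.14] w 48.1
348.5,-291,-29,123.5 -> t [ 5.57 -0.17 -0.2 ] wx -0.011 (rows 0.1)
```

View pics/w5.png

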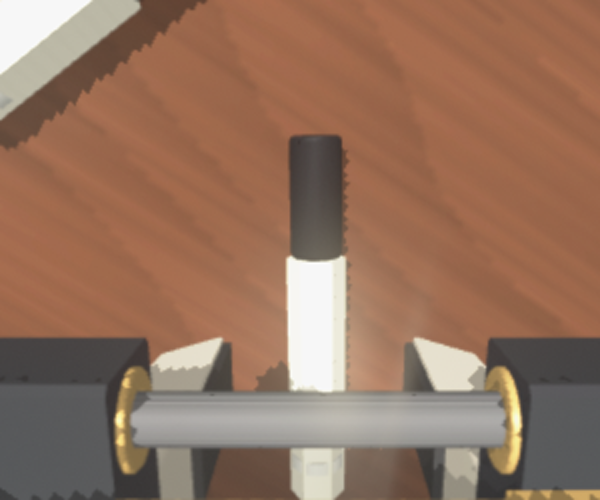

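The marker (crop x≈316) is centred between the fingers (230/407). Descending.

```bash
python3 -m creep '[{"tx":2,"ty":-0.1,"tz":0,"wx":0,"wy":0,"wz":0,"gripper":-0.1},{"tx":4,"ty":-0.1,"tz":0,"wx":0,"wy":0,"wz":0,"gripper":-0.1},{"tx":5.2,"ty":-0.1,"tz":0,"wx":0,"wy":0,"wz":0,"gripper":-0.1},{"tx":5.6,"ty":-0.1,"tz":0,"wx":0,"wy":0,"wz":0,"gripper":-0.1},{"tx":5.6,"ty":-0.1,"tz":0,"wx":0,"wy":0,"wz":0,"gripper":-0.1}]'
python3 -m creep '[{"tx":0,"ty":0,"tz":0,"wx":0,"wy":0,"wz":0,"gripper":1},{"tx":0,"ty":0,"tz":0,"wx":0,"wy":0,"wz":0,"gripper":1},{"tx":0,"ty":0,"tz":0,"wx":0,"wy":0,"wz":0,"gripper":1},{"tx":0,"ty":0,"tz":0,"wx":0,"wy":0,"wz":0,"gripper":1},{"tx":0,"ty":0,"tz":0,"wx":0,"wy":0,"wz":0,"gripper":1},{"tx":0,"ty":0,"tz":0,"wx":0,"wy":0,"wz":0,"gripper":1},{"tx":0,"ty":0,"tz":0,"wx":0,"wy":0,"wz":0,"gripper":1},{"tx":0,"ty":0,"tz":0,"wx":0,"wy":0,"wz":0,"gripper":1}]'
```

```text
time: 9.65
tool_pos: [349.2, -291.1, -30.3]
tcp_rot: [-2.974, 1.569, 2.311]
contact_force: [-0.2, 0.2, -0.2]
grip_width: 50.2
time: 10.32
tool_pos: [349.8, -291.5, -28.9]
tcp_rot: [0.099, 1.57, -0.898]
contact_force: [-0.5, 0.0, 6.4]
grip_width: 19.3
```

```bash
python3 -m creep '[{"tx":-3,"ty":0,"tz":0,"wx":0,"wy":0,"wz":0,"gripper":1},{"tx":-6,"ty":0,"tz":0,"wx":0,"wy":0,"wz":0,"gripper":1},{"tx":-8,"ty":0,"tz":0,"wx":0,"wy":0,"wz":0,"gripper":1},{"tx":-8,"ty":0,"tz":0,"wx":0,"wy":0,"wz":0,"gripper":1}]'
python3 g.py 554.8,-300.6,40,13.65
```

```text
time: 10.65
tool_pos: [351.2, -293.2, 54.1]
tcp_rot: [0.135, 1.564, -0.863]
contact_force: [0.4, -0.4, -0.2]
grip_width: 19.4
t 10.65 p [ 351.2 -293.2   54.1] jaw -57.1 tilt 0.4 q1,6 [-0.86  0.13] w 19.4
554.8,-300.6,40,13.65 -> t [ 1.51 16.7  11.66] wx -1.236 (rows 9.9)
```

```bash
python3 -m creep '[{"tx":0,"ty":16.8,"tz":11.7,"wx":-0.98,"wy":0,"wz":0,"gripper":1},{"tx":0,"ty":16.8,"tz":11.7,"wx":-0.98,"wy":0,"wz":0,"gripper":1},{"tx":0,"ty":16.8,"tz":11.7,"wx":-0.98,"wy":0,"wz":0,"gripper":1},{"tx":0,"ty":16.8,"tz":11.7,"wx":-0.98,"wy":0,"wz":0,"gripper":1},{"tx":0,"ty":16.8,"tz":11.7,"wx":-0.98,"wy":0,"wz":0,"gripper":1},{"tx":0,"ty":16.8,"tz":11.7,"wx":-0.98,"wy":0,"wz":0,"gripper":1},{"tx":0,"ty":16.8,"tz":11.7,"wx":-0.98,"wy":0,"wz":0,"gripper":1},{"tx":0,"ty":16.8,"tz":11.7,"wx":-0.98,"wy":0,"wz":0,"gripper":1}]'
python3 -m creep '[{"tx":0,"ty":0,"tz":0,"wx":-0.12,"wy":0,"wz":0,"gripper":1},{"tx":0,"ty":0,"tz":0,"wx":-0.255,"wy":0,"wz":0,"gripper":1},{"tx":0,"ty":0,"tz":0,"wx":-0.255,"wy":0,"wz":0,"gripper":1},{"tx":0,"ty":0,"tz":0,"wx":-0.255,"wy":0,"wz":0,"gripper":1}]'
python3 g.py 554.8,-300.6,-25.5,13.65;python3 - <<'E'
from h import *
c=capture("wrist"); crop(c,0,0,512,384,1.5,"w6.png");s=capture("scene"); crop(s,80,70,230,200,5,"s10.png")
E
```

```text
time: 11.32
tool_pos: [554.0, -297.6, 48.6]
tcp_rot: [2.578, 1.568, 2.568]
contact_force: [0.6, 0.4, 0.2]
grip_width: 19.2
time: 11.65
tool_pos: [553.7, -298.1, 49.6]
tcp_rot: [2.299, 1.569, 2.534]
contact_force: [0.4, 0.4, -0.4]
grip_width: 19.0
t 11.65 p [ 553.7 -298.1   49.6] jaw 13.4 tilt 0.09 q1,6 [-0.62 -0.85] w 19.0
554.8,-300.6,-25.5,13.65 -> t [ 7.51 -0.28  0.06] wx -0.004 (rows 0.0)
```

View pics/w6.png

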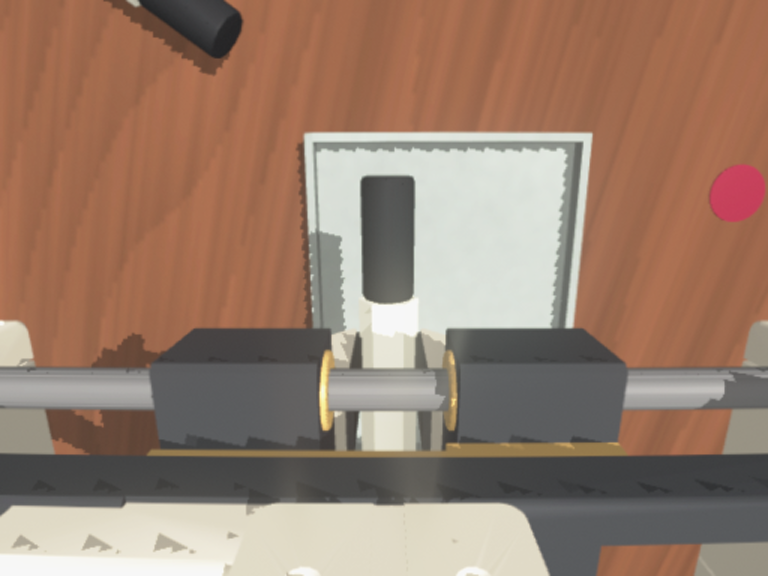

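View pics/s10.png

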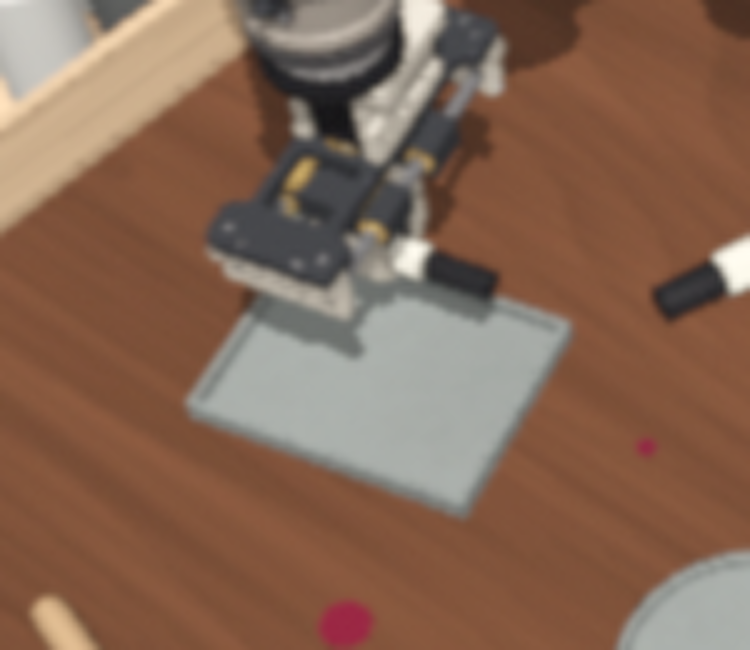

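```bash
python3 - <<'E'
from h import *
c=capture("wrist")
a=plane(c,305/1.5,134/1.5,14);b=plane(c,591/1.5,134/1.5,14);print(a,b,np.linalg.norm(a-b)); m=(a+b)/2
e=(b-a)/np.linalg.norm(b-a); n=np.array([e[1],-e[0],0]); print(np.degrees(np.arctan2(e[1],e[0])),"centre",m+n*89)
E
python3 g.py 554.8,-299,-25,13.65
```

```text
[ 495.63570902 -225.96499597   14.        ] [ 629.17427673 -193.76324988   14.        ] 137.36630415425793
13.557580856568544 centre [ 583.26859127 -296.38412213   14.        ]
t 11.8 p [ 553.9 -298.4   50.3] jaw 13.5 tilt 0.03 q1,6 [-0.62 -0.85] w 18.9
554.8,-299,-25,13.65 -> t [ 7.53 -0.09  0.07] wx -0.003 (rows 0.0)
```

```bash
python3 -m creep '[{"tx":3,"ty":-0.1,"tz":0.1,"wx":0,"wy":0,"wz":0,"gripper":1},{"tx":5.5,"ty":-0.1,"tz":0.1,"wx":0,"wy":0,"wz":0,"gripper":1},{"tx":6.7,"ty":-0.1,"tz":0.1,"wx":0,"wy":0,"wz":0,"gripper":1},{"tx":7.2,"ty":-0.1,"tz":0.1,"wx":0,"wy":0,"wz":0,"gripper":1},{"tx":7.2,"ty":-0.1,"tz":0.1,"wx":0,"wy":0,"wz":0,"gripper":1},{"tx":7.2,"ty":-0.1,"tz":0.1,"wx":0,"wy":0,"wz":0,"gripper":1}]'
python3 -m creep '[{"tx":0.2,"ty":0,"tz":0,"wx":0,"wy":0,"wz":0,"gripper":1},{"tx":0.2,"ty":0,"tz":0,"wx":0,"wy":0,"wz":0,"gripper":1}]'
```

```text
time: 12.3
tool_pos: [555.9, -299.6, -20.5]
tcp_rot: [-0.9, 1.57, -0.662]
contact_force: [-0.1, 0.3, -0.7]
grip_width: 19.1
time: 12.47
tool_pos: [556.0, -299.6, -22.1]
tcp_rot: [-0.878, 1.569, -0.641]
contact_force: [0.8, -0.3, -1.0]
grip_width: 19.1
```

```bash
python3 -m creep '[{"tx":0.2,"ty":0,"tz":0,"wx":0,"wy":0,"wz":0,"gripper":1},{"tx":0.2,"ty":0,"tz":0,"wx":0,"wy":0,"wz":0,"gripper":1}]'
```

```text
time: 12.63
tool_pos: [555.7, -299.4, -24.8]
tcp_rot: [-0.889, 1.569, -0.651]
contact_force: [0.7, 1.0, 1.7]
grip_width: 18.9
```

```bash
python3 -m creep '[{"tx":0.1,"ty":0,"tz":0,"wx":0,"wy":0,"wz":0,"gripper":1},{"tx":0.1,"ty":0,"tz":0,"wx":0,"wy":0,"wz":0,"gripper":1}]'
```

```text
time: 12.8
tool_pos: [555.7, -299.4, -24.8]
tcp_rot: [-0.948, 1.569, -0.711]
contact_force: [-1.7, 0.3, 7.7]
grip_width: 18.9
```

Touched down at the expected height. Releasing with a small opening.

```bash
python3 -m creep '[{"tx":0,"ty":0,"tz":0,"wx":0,"wy":0,"wz":0,"gripper":0.4},{"tx":0,"ty":0,"tz":0,"wx":0,"wy":0,"wz":0,"gripper":0.4},{"tx":0,"ty":0,"tz":0,"wx":0,"wy":0,"wz":0,"gripper":0.4},{"tx":0,"ty":0,"tz":0,"wx":0,"wy":0,"wz":0,"gripper":0.4},{"tx":-3,"ty":0,"tz":0,"wx":0,"wy":0,"wz":0,"gripper":0.4},{"tx":-6,"ty":0,"tz":0,"wx":0,"wy":0,"wz":0,"gripper":0.2},{"tx":-9,"ty":0,"tz":0,"wx":0,"wy":0,"wz":0,"gripper":-0.1},{"tx":-10,"ty":0,"tz":0,"wx":0,"wy":0,"wz":0,"gripper":-0.1}]'
python3 g.py 403,-166,60,68 ;python3 - <<'E'
from h import *
c=capture("wrist"); crop(c,0,0,512,384,1.5,"w7.png")
E
```

```text
time: 13.47
tool_pos: [557.3, -300.5, 78.3]
tcp_rot: [-0.858, 1.564, -0.62]
contact_force: [0.3, -0.1, 0.2]
grip_width: 43.3
t 13.47 p [ 557.3 -300.5   78.3] jaw 13.6 tilt 0.39 q1,6 [-0.62 -0.85] w 43.3
403,-166,60,68 -> t [  1.69  16.71 -11.84] wx -0.949 (rows 7.6)
```

View pics/w7.png

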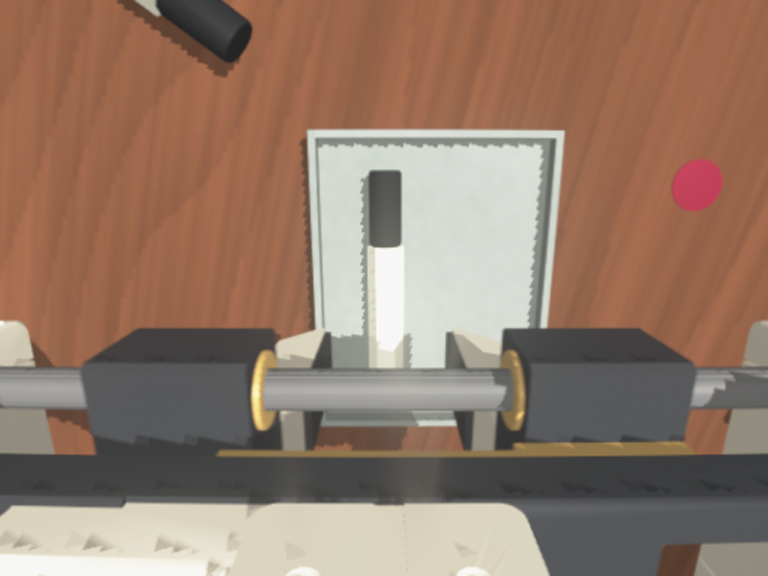

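The slim marker lies straight in the tray, (385,170)–(388,360), clear of the left wall. Next, the thick marker.

```bash
python3 -m creep '[{"tx":2,"ty":16.7,"tz":-11.7,"wx":-0.95,"wy":0,"wz":0,"gripper":-0.2},{"tx":2,"ty":16.7,"tz":-11.7,"wx":-0.95,"wy":0,"wz":0,"gripper":-0.2},{"tx":2,"ty":16.7,"tz":-11.7,"wx":-0.95,"wy":0,"wz":0,"gripper":-0.2},{"tx":2,"ty":16.7,"tz":-11.7,"wx":-0.95,"wy":0,"wz":0,"gripper":-0.2},{"tx":2,"ty":16.7,"tz":-11.7,"wx":-0.95,"wy":0,"wz":0,"gripper":-0.2},{"tx":2,"ty":16.7,"tz":-11.7,"wx":-0.95,"wy":0,"wz":0,"gripper":-0.2},{"tx":2,"ty":16.7,"tz":-11.7,"wx":-0.95,"wy":0,"wz":0,"gripper":-0.2},{"tx":2,"ty":16.7,"tz":-11.7,"wx":-0.95,"wy":0,"wz":0,"gripper":-0.2}]'
python3 -m creep '[{"tx":1,"ty":0,"tz":0,"wx":0,"wy":0,"wz":0,"gripper":-0.2},{"tx":2,"ty":0,"tz":0,"wx":0,"wy":0,"wz":0,"gripper":-0.2},{"tx":2,"ty":0,"tz":0,"wx":0,"wy":0,"wz":0,"gripper":-0.2}]'
python3 g.py 403,-166,-28,68;python3 - <<'E'
from h import *
c=capture("wrist"); crop(c,0,0,512,384,1.5,"w8.png")
E
```

```text
time: 14.18
tool_pos: [401.1, -163.5, 52.8]
tcp_rot: [1.439, 1.569, 2.633]
contact_force: [1.0, 0.0, 0.2]
grip_width: 55.2
time: 14.43
tool_pos: [400.6, -163.3, 31.5]
tcp_rot: [1.408, 1.566, 2.596]
contact_force: [-0.2, 0.4, -0.4]
grip_width: 55.2
t 14.43 p [ 400.6 -163.3   31.5] jaw 68.0 tilt 0.27 q1,6 [-0.56 -1.75] w 55.2
403,-166,-28,68 -> t [ 5.95 -0.35 -0.16] wx 0.001 (rows 0.0)
```

View pics/w8.png

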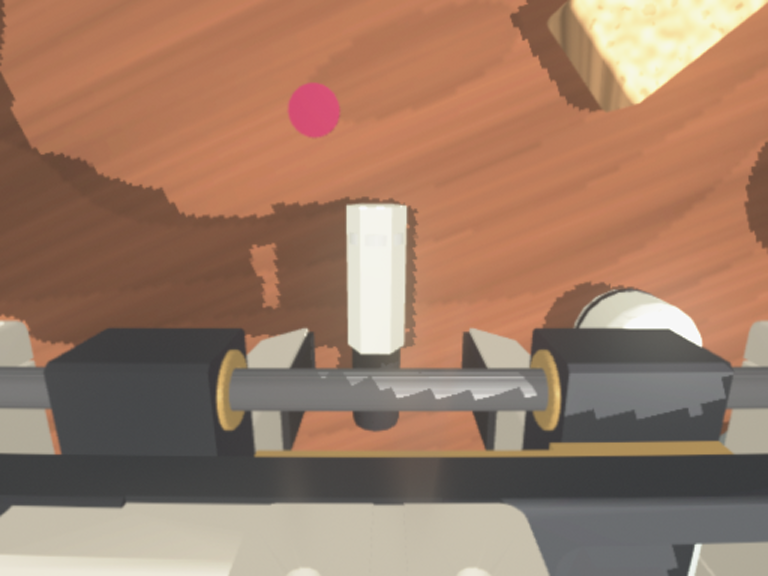

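```bash
python3 - <<'E'
from h import *
c=capture("wrist")
P=plane(c,377/1.5,205/1.5,22);Q=plane(c,375/1.5,352/1.5,24); d=(Q-P)/np.linalg.norm(Q-P); print(P,Q,"mid",P+d*55,np.degrees(np.arctan2(d[1],d[0])))
E
python3 g.py 402,-165.5,-28,68
```

```text
[ 350.59609672 -148.77354809   22.        ] [ 413.54772573 -175.57154953   24.        ] mid [ 401.18007575 -170.30674054   23.60707451] -23.059063801456787
t 14.53 p [ 401.5 -164.    32.9] jaw 68.0 tilt 0.13 q1,6 [-0.56 -1.75] w 54.8
402,-165.5,-28,68 -> t [ 6.09 -0.11 -0.13] wx 0.001 (rows 0.0)
```

```bash
python3 -m creep '[{"tx":2,"ty":0,"tz":-0.4,"wx":0,"wy":0,"wz":0,"gripper":-0.2},{"tx":4,"ty":0,"tz":-0.4,"wx":0,"wy":0,"wz":0,"gripper":-0.2},{"tx":5.5,"ty":0,"tz":-0.4,"wx":0,"wy":0,"wz":0,"gripper":-0.2},{"tx":6,"ty":0,"tz":-0.4,"wx":0,"wy":0,"wz":0,"gripper":-0.2},{"tx":6,"ty":0,"tz":-0.4,"wx":0,"wy":0,"wz":0,"gripper":-0.2}]'
python3 -m creep '[{"tx":0,"ty":0,"tz":0,"wx":0,"wy":0,"wz":0,"gripper":1},{"tx":0,"ty":0,"tz":0,"wx":0,"wy":0,"wz":0,"gripper":1},{"tx":0,"ty":0,"tz":0,"wx":0,"wy":0,"wz":0,"gripper":1},{"tx":0,"ty":0,"tz":0,"wx":0,"wy":0,"wz":0,"gripper":1},{"tx":0,"ty":0,"tz":0,"wx":0,"wy":0,"wz":0,"gripper":1},{"tx":0,"ty":0,"tz":0,"wx":0,"wy":0,"wz":0,"gripper":1},{"tx":0,"ty":0,"tz":0,"wx":0,"wy":0,"wz":0,"gripper":1},{"tx":0,"ty":0,"tz":0,"wx":0,"wy":0,"wz":0,"gripper":1}]'
```

```text
time: 14.95
tool_pos: [400.1, -167.7, -27.1]
tcp_rot: [1.409, 1.568, 2.596]
contact_force: [0.2, 0.6, 0.4]
grip_width: 54.9
time: 15.62
tool_pos: [401.2, -168.4, -25.7]
tcp_rot: [-1.813, 1.57, -0.626]
contact_force: [-1.1, 0.9, 6.6]
grip_width: 25.4
```

```bash
python3 -m creep '[{"tx":-3,"ty":0,"tz":0,"wx":0,"wy":0,"wz":0,"gripper":1},{"tx":-6,"ty":0,"tz":0,"wx":0,"wy":0,"wz":0,"gripper":1},{"tx":-8.5,"ty":0,"tz":0,"wx":0,"wy":0,"wz":0,"gripper":1},{"tx":-8.5,"ty":0,"tz":0,"wx":0,"wy":0,"wz":0,"gripper":1}]'
python3 g.py 605.8,-289.3,55,13.65
```

```text
time: 15.95
tool_pos: [403.3, -169.6, 62.7]
tcp_rot: [-1.772, 1.563, -0.584]
contact_force: [1.4, 0.3, 0.9]
grip_width: 26.0
t 15.95 p [ 403.3 -169.6   62.7] jaw 68.1 tilt 0.45 q1,6 [-0.57 -1.76] w 26.0
605.8,-289.3,55,13.65 -> t [  0.95 -23.25  -3.53] wx 0.950 (rows 7.6)
```

```bash
python3 -m creep '[{"tx":0,"ty":-23.4,"tz":-3.6,"wx":0.95,"wy":0,"wz":0,"gripper":1},{"tx":0,"ty":-23.4,"tz":-3.6,"wx":0.95,"wy":0,"wz":0,"gripper":1},{"tx":0,"ty":-23.4,"tz":-3.6,"wx":0.95,"wy":0,"wz":0,"gripper":1},{"tx":0,"ty":-23.4,"tz":-3.6,"wx":0.95,"wy":0,"wz":0,"gripper":1},{"tx":0,"ty":-23.4,"tz":-3.6,"wx":0.95,"wy":0,"wz":0,"gripper":1},{"tx":0,"ty":-23.4,"tz":-3.6,"wx":0.95,"wy":0,"wz":0,"gripper":1},{"tx":0,"ty":-23.4,"tz":-3.6,"wx":0.95,"wy":0,"wz":0,"gripper":1},{"tx":0,"ty":-23.4,"tz":-3.6,"wx":0.95,"wy":0,"wz":0,"gripper":1}]'
python3 -m creep '[{"tx":0,"ty":0,"tz":0,"wx":0,"wy":0,"wz":0,"gripper":1},{"tx":0,"ty":0,"tz":0,"wx":0,"wy":0,"wz":0,"gripper":1}]'
python3 g.py 605.8,-289.3,-21.5,13.65;python3 - <<'E'
from h import *
c=capture("wrist"); crop(c,0,0,512,384,1.5,"w9.png")
E
```

```text
time: 16.62
tool_pos: [604.9, -289.5, 56.3]
tcp_rot: [2.375, 1.569, 2.606]
contact_force: [0.2, 0.9, -0.5]
grip_width: 26.0
time: 16.78
tool_pos: [603.8, -288.7, 57.5]
tcp_rot: [2.382, 1.569, 2.622]
contact_force: [0.1, 0.4, -0.0]
grip_width: 25.9
t 16.78 p [ 603.8 -288.7   57.5] jaw 13.8 tilt 0.1 q1,6 [-0.56 -0.8 ] w 25.9
605.8,-289.3,-21.5,13.65 -> t [ 7.9  -0.12  0.19] wx 0.002 (rows 0.0)
```

View pics/w9.png

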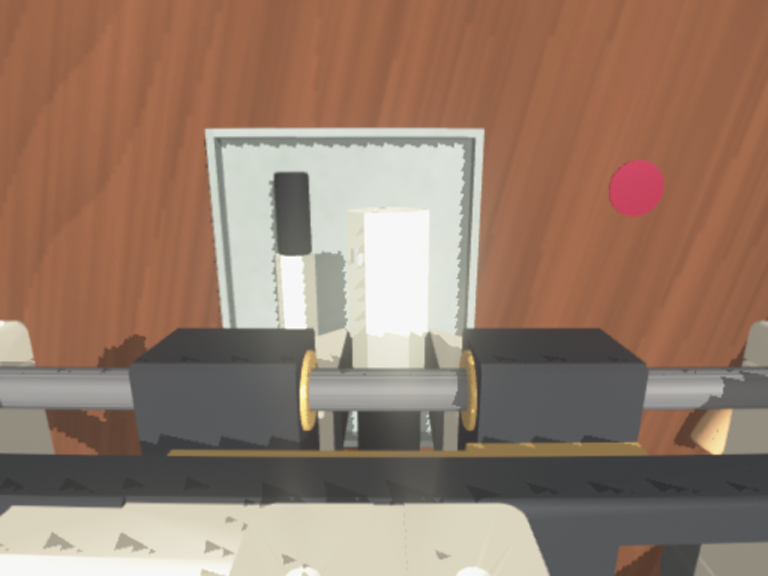

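```bash
python3 -m creep '[{"tx":3,"ty":-0.1,"tz":0.1,"wx":0,"wy":0,"wz":0,"gripper":1},{"tx":5.5,"ty":-0.1,"tz":0.1,"wx":0,"wy":0,"wz":0,"gripper":1},{"tx":7,"ty":-0.1,"tz":0.1,"wx":0,"wy":0,"wz":0,"gripper":1},{"tx":7.5,"ty":-0.1,"tz":0.1,"wx":0,"wy":0,"wz":0,"gripper":1},{"tx":7.5,"ty":-0.1,"tz":0.1,"wx":0,"wy":0,"wz":0,"gripper":1},{"tx":7.5,"ty":-0.1,"tz":0.1,"wx":0,"wy":0,"wz":0,"gripper":1}]'
python3 -m creep '[{"tx":0.2,"ty":0,"tz":0,"wx":0,"wy":0,"wz":0,"gripper":1},{"tx":0.2,"ty":0,"tz":0,"wx":0,"wy":0,"wz":0,"gripper":1}]'
```

```text
time: 17.33
tool_pos: [606.0, -290.0, -15.5]
tcp_rot: [-0.875, 1.57, -0.637]
contact_force: [-0.0, -0.1, 0.0]
grip_width: 26.1
time: 17.5
tool_pos: [606.3, -290.2, -17.0]
tcp_rot: [-0.839, 1.568, -0.601]
contact_force: [-0.5, -0.3, -0.7]
grip_width: 26.2
```

```bash
python3 -m creep '[{"tx":0.15,"ty":0,"tz":0,"wx":0,"wy":0,"wz":0,"gripper":1},{"tx":0.15,"ty":0,"tz":0,"wx":0,"wy":0,"wz":0,"gripper":1}]'
```

```text
time: 17.67
tool_pos: [605.8, -289.9, -19.3]
tcp_rot: [-0.891, 1.57, -0.654]
contact_force: [-0.1, -0.4, -0.7]
grip_width: 26.2
```

```bash
python3 -m creep '[{"tx":0.15,"ty":0,"tz":0,"wx":0,"wy":0,"wz":0,"gripper":1},{"tx":0.15,"ty":0,"tz":0,"wx":0,"wy":0,"wz":0,"gripper":1}]'
```

```text
time: 17.83
tool_pos: [605.5, -289.7, -21.3]
tcp_rot: [-3.003, 1.571, -2.766]
contact_force: [-0.4, 0.7, -0.9]
grip_width: 26.1
```

```bash
python3 -m creep '[{"tx":0.1,"ty":0,"tz":0,"wx":0,"wy":0,"wz":0,"gripper":1},{"tx":0.1,"ty":0,"tz":0,"wx":0,"wy":0,"wz":0,"gripper":1}]'
```

```text
time: 18.0
tool_pos: [605.7, -289.8, -21.6]
tcp_rot: [-1.075, 1.57, -0.837]
contact_force: [-1.5, 1.2, 4.3]
grip_width: 26.1
```

```bash
python3 -m creep '[{"tx":0,"ty":0,"tz":0,"wx":0,"wy":0,"wz":0,"gripper":0.25},{"tx":0,"ty":0,"tz":0,"wx":0,"wy":0,"wz":0,"gripper":0.25},{"tx":0,"ty":0,"tz":0,"wx":0,"wy":0,"wz":0,"gripper":0.25},{"tx":0,"ty":0,"tz":0,"wx":0,"wy":0,"wz":0,"gripper":0.25},{"tx":-2,"ty":0,"tz":0,"wx":0,"wy":0,"wz":0,"gripper":0.25},{"tx":-5,"ty":0,"tz":0,"wx":0,"wy":0,"wz":0,"gripper":0.25},{"tx":-8,"ty":0,"tz":0,"wx":0,"wy":0,"wz":0,"gripper":-0.4},{"tx":-10,"ty":0,"tz":0,"wx":0,"wy":0,"wz":0,"gripper":-0.4}]'
python3 g.py 459.5,-55.5,60,13.6;python3 - <<'E'
from h import *
c=capture("wrist"); crop(c,0,0,512,384,1.5,"w10.png")
E
```

```text
time: 18.67
tool_pos: [606.4, -290.2, 80.5]
tcp_rot: [-0.817, 1.568, -0.579]
contact_force: [1.1, -0.7, 0.6]
grip_width: 43.5
t 18.67 p [ 606.4 -290.2   80.5] jaw 13.6 tilt 0.17 q1,6 [-0.56 -0.8 ] w 43.5
459.5,-55.5,60,13.6 -> t [ 1.97 26.27 -8.76] wx 0.000 (rows 0.0)
```

View pics/w10.png

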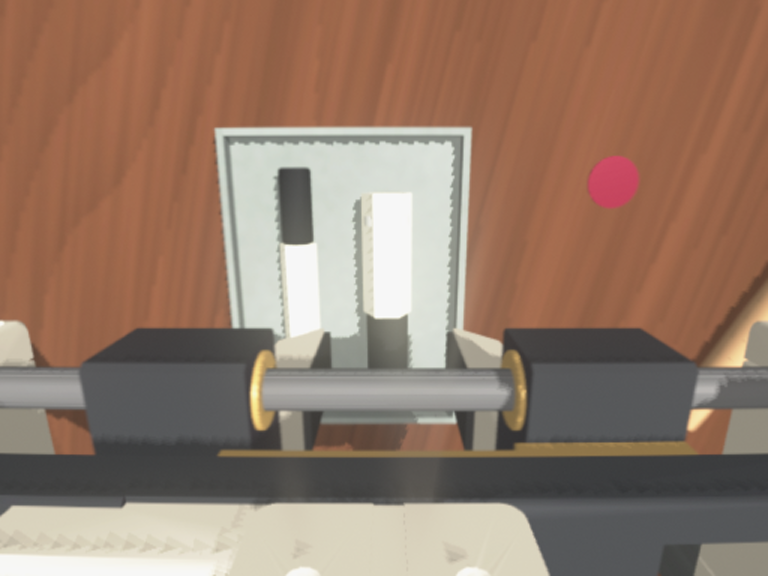

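Both markers lie side by side in the tray. Next, the wide cap.

```bash
python3 -m creep '[{"tx":1.5,"ty":26.3,"tz":-8.8,"wx":0,"wy":0,"wz":0,"gripper":-0.6},{"tx":1.5,"ty":26.3,"tz":-8.8,"wx":0,"wy":0,"wz":0,"gripper":-0.6},{"tx":1.5,"ty":26.3,"tz":-8.8,"wx":0,"wy":0,"wz":0,"gripper":-0.6},{"tx":1.5,"ty":26.3,"tz":-8.8,"wx":0,"wy":0,"wz":0,"gripper":-0.6},{"tx":1.5,"ty":26.3,"tz":-8.8,"wx":0,"wy":0,"wz":0,"gripper":-0.6},{"tx":1.5,"ty":26.3,"tz":-8.8,"wx":0,"wy":0,"wz":0,"gripper":-0.6},{"tx":1.5,"ty":26.3,"tz":-8.8,"wx":0,"wy":0,"wz":0,"gripper":-0.6},{"tx":1.5,"ty":26.3,"tz":-8.8,"wx":0,"wy":0,"wz":0,"gripper":-0.6}]'
python3 -m creep '[{"tx":0,"ty":0,"tz":0,"wx":0,"wy":0,"wz":0,"gripper":-0.6},{"tx":0,"ty":0,"tz":0,"wx":0,"wy":0,"wz":0,"gripper":-0.6}]'
python3 g.py 459.5,-55.5,-27,13.6;python3 - <<'E'
from h import *
c=capture("wrist"); crop(c,0,0,512,384,1.5,"w11.png")
print(proj(c,[459.5,-55.5,34])*1.5)
E
```

```text
time: 19.38
tool_pos: [453.9, -50.6, 62.1]
tcp_rot: [2.479, 1.566, 2.72]
contact_force: [0.2, 0.4, -0.1]
grip_width: 73.3
time: 19.55
tool_pos: [459.2, -55.4, 63.0]
tcp_rot: [-0.682, 1.569, -0.444]
contact_force: [-0.1, 0.6, -0.4]
grip_width: 73.3
t 19.55 p [459.2 -55.4  63. ] jaw 13.6 tilt 0.1 q1,6 [-0.29 -0.52] w 73.3
459.5,-55.5,-27,13.6 -> t [ 9.   -0.01  0.01] wx 0.001 (rows 0.0)
[[388.55511697 306.39081693]]
```

View pics/w11.png

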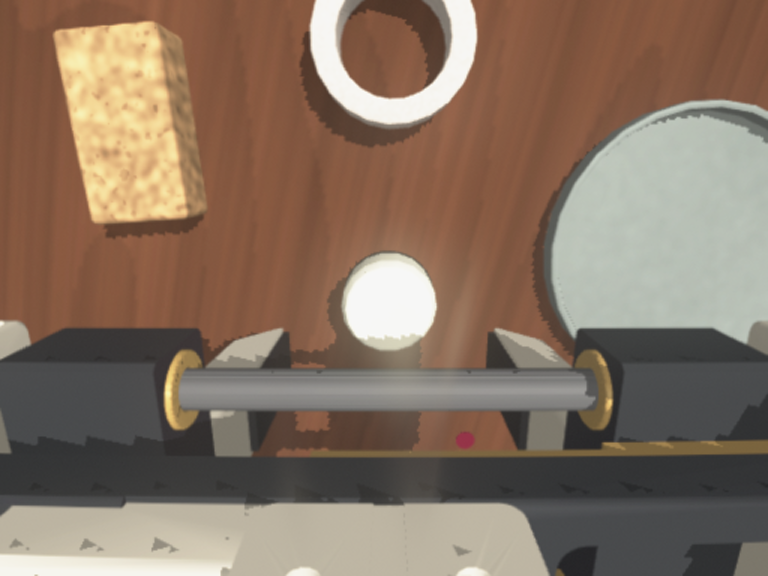

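The cap's top is at (389,301), close to its projection (389,306), and the tape is clear of the fingers.

```bash
python3 -m creep '[{"tx":3,"ty":0.2,"tz":0,"wx":0,"wy":0,"wz":0,"gripper":-0.6},{"tx":6,"ty":0.2,"tz":0,"wx":0,"wy":0,"wz":0,"gripper":-0.6},{"tx":8,"ty":0.2,"tz":0,"wx":0,"wy":0,"wz":0,"gripper":-0.6},{"tx":8.9,"ty":0.2,"tz":0,"wx":0,"wy":0,"wz":0,"gripper":-0.6},{"tx":8.9,"ty":0.2,"tz":0,"wx":0,"wy":0,"wz":0,"gripper":-0.6},{"tx":8.9,"ty":0.2,"tz":0,"wx":0,"wy":0,"wz":0,"gripper":-0.6}]'
python3 -m creep '[{"tx":0,"ty":0,"tz":0,"wx":0,"wy":0,"wz":0,"gripper":1},{"tx":0,"ty":0,"tz":0,"wx":0,"wy":0,"wz":0,"gripper":1},{"tx":0,"ty":0,"tz":0,"wx":0,"wy":0,"wz":0,"gripper":1},{"tx":0,"ty":0,"tz":0,"wx":0,"wy":0,"wz":0,"gripper":1},{"tx":0,"ty":0,"tz":0,"wx":0,"wy":0,"wz":0,"gripper":1},{"tx":0,"ty":0,"tz":0,"wx":0,"wy":0,"wz":0,"gripper":1},{"tx":0,"ty":0,"tz":0,"wx":0,"wy":0,"wz":0,"gripper":1},{"tx":0,"ty":0,"tz":0,"wx":0,"wy":0,"wz":0,"gripper":1}]'
```

```text
time: 20.1
tool_pos: [458.3, -53.6, -26.2]
tcp_rot: [-2.075, 1.571, -1.839]
contact_force: [0.1, -0.3, -1.0]
grip_width: 73.5
time: 20.77
tool_pos: [458.2, -53.0, -25.6]
tcp_rot: [-0.599, 1.569, -0.361]
contact_force: [-0.9, -0.8, 6.3]
grip_width: 48.9
```

```bash
python3 -m creep '[{"tx":-3,"ty":0,"tz":0,"wx":0,"wy":0,"wz":0,"gripper":1},{"tx":-6,"ty":0,"tz":0,"wx":0,"wy":0,"wz":0,"gripper":1},{"tx":-7,"ty":0,"tz":0,"wx":0,"wy":0,"wz":0,"gripper":1},{"tx":-7,"ty":0,"tz":0,"wx":0,"wy":0,"wz":0,"gripper":1},{"tx":-7,"ty":0,"tz":0,"wx":0,"wy":0,"wz":0,"gripper":1}]'
python3 g.py 614.5,-24.5,45,13.6
```

```text
time: 21.18
tool_pos: [457.8, -52.9, 43.9]
tcp_rot: [-0.605, 1.57, -0.367]
contact_force: [-1.5, 0.6, 0.4]
grip_width: 48.8
t 21.18 p [457.8 -52.9  43.9] jaw 13.6 tilt 0.07 q1,6 [-0.28 -0.52] w 48.8
614.5,-24.5,45,13.6 -> t [-0.09 -0.93 15.9 ] wx 0.000 (rows 0.0)
```

```bash
python3 -m creep '[{"tx":0,"ty":-0.9,"tz":15.9,"wx":0,"wy":0,"wz":0,"gripper":1},{"tx":0,"ty":-0.9,"tz":15.9,"wx":0,"wy":0,"wz":0,"gripper":1},{"tx":0,"ty":-0.9,"tz":15.9,"wx":0,"wy":0,"wz":0,"gripper":1},{"tx":0,"ty":-0.9,"tz":15.9,"wx":0,"wy":0,"wz":0,"gripper":1},{"tx":0,"ty":-0.9,"tz":15.9,"wx":0,"wy":0,"wz":0,"gripper":1},{"tx":0,"ty":-0.9,"tz":15.9,"wx":0,"wy":0,"wz":0,"gripper":1}]'
python3 g.py 614.5,-24.5,-22,13.6;python3 - <<'E'
from h import *
c=capture("wrist"); crop(c,0,0,512,384,1.5,"w12.png")
s=capture("scene"); crop(s,180,120,290,240,5,"s12.png")
E
```

```text
time: 21.68
tool_pos: [614.2, -23.6, 40.9]
tcp_rot: [2.772, 1.567, 3.011]
contact_force: [0.1, 0.2, -0.0]
grip_width: 48.6
t 21.68 p [614.2 -23.6  40.9] jaw 13.7 tilt 0.2 q1,6 [-0.16 -0.4 ] w 48.6
614.5,-24.5,-22,13.6 -> t [ 6.29 -0.11  0.03] wx 0.001 (rows 0.0)
```

View pics/w12.png

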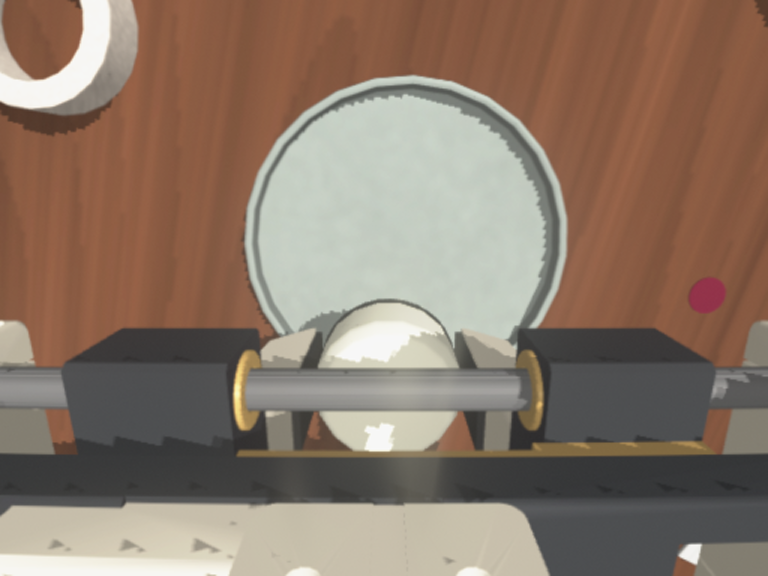

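View pics/s12.png

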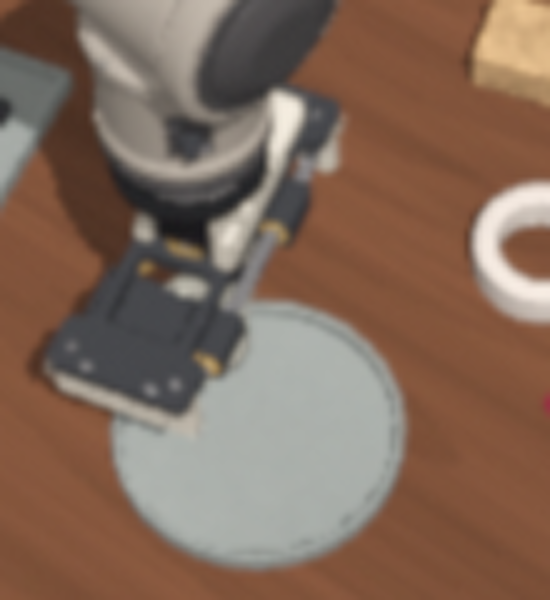

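```bash
python3 - <<'E'
from h import *
c=capture("wrist"); print(plane(c,407/1.5,235/1.5,14), plane(c,247/1.5,235/1.5,14),plane(c,567/1.5,235/1.5,14),plane(c,405/1.5,76/1.5,14))
E
```

```text
[612.57660673  13.51392714  14.        ] [536.84551269  -4.8028416   14.        ] [688.22993599  32.00516594  14.        ] [594.15670234  82.77638236  14.        ]
```

```bash
python3 -m creep '[{"tx":3,"ty":0,"tz":0,"wx":0,"wy":0,"wz":0,"gripper":1},{"tx":5,"ty":0,"tz":0,"wx":0,"wy":0,"wz":0,"gripper":1},{"tx":6,"ty":0,"tz":0,"wx":0,"wy":0,"wz":0,"gripper":1},{"tx":6,"ty":0,"tz":0,"wx":0,"wy":0,"wz":0,"gripper":1},{"tx":6,"ty":0,"tz":0,"wx":0,"wy":0,"wz":0,"gripper":1}]'
python3 -m creep '[{"tx":0.2,"ty":0,"tz":0,"wx":0,"wy":0,"wz":0,"gripper":1},{"tx":0.2,"ty":0,"tz":0,"wx":0,"wy":0,"wz":0,"gripper":1}]'
```

```text
time: 22.25
tool_pos: [613.8, -24.4, -16.1]
tcp_rot: [2.873, 1.57, 3.11]
contact_force: [-0.6, -0.1, 0.1]
grip_width: 48.8
time: 22.42
tool_pos: [615.1, -24.4, -17.1]
tcp_rot: [-0.452, 1.569, -0.214]
contact_force: [-0.2, 0.0, -0.5]
grip_width: 49.1
```

```bash
python3 -m creep '[{"tx":0.2,"ty":0,"tz":0,"wx":0,"wy":0,"wz":0,"gripper":1},{"tx":0.2,"ty":0,"tz":0,"wx":0,"wy":0,"wz":0,"gripper":1}]'
```

```text
time: 22.58
tool_pos: [614.6, -24.2, -19.8]
tcp_rot: [-0.486, 1.57, -0.249]
contact_force: [-0.1, 0.5, 0.1]
grip_width: 49.2
```

```bash
python3 -m creep '[{"tx":0.15,"ty":0,"tz":0,"wx":0,"wy":0,"wz":0,"gripper":1},{"tx":0.15,"ty":0,"tz":0,"wx":0,"wy":0,"wz":0,"gripper":1}]'
```

```text
time: 22.75
tool_pos: [614.6, -24.2, -21.5]
tcp_rot: [-0.471, 1.57, -0.233]
contact_force: [0.2, -0.5, 1.0]
grip_width: 48.9
```

Near contact; one more millimetre, then release.

```bash
python3 -m creep '[{"tx":0.1,"ty":0,"tz":0,"wx":0,"wy":0,"wz":0,"gripper":1},{"tx":0.1,"ty":0,"tz":0,"wx":0,"wy":0,"wz":0,"gripper":1}]'
python3 -m creep '[{"tx":0,"ty":0,"tz":0,"wx":0,"wy":0,"wz":0,"gripper":-0.3},{"tx":0,"ty":0,"tz":0,"wx":0,"wy":0,"wz":0,"gripper":-0.3},{"tx":0,"ty":0,"tz":0,"wx":0,"wy":0,"wz":0,"gripper":-0.3},{"tx":0,"ty":0,"tz":0,"wx":0,"wy":0,"wz":0,"gripper":-0.3},{"tx":-2,"ty":0,"tz":0,"wx":0,"wy":0,"wz":0,"gripper":-0.3},{"tx":-5,"ty":0,"tz":0,"wx":0,"wy":0,"wz":0,"gripper":-0.3},{"tx":-8,"ty":0,"tz":0,"wx":0,"wy":0,"wz":0,"gripper":-0.3},{"tx":-11,"ty":0,"tz":0,"wx":0,"wy":0,"wz":0,"gripper":-0.3}]'
python3 g.py 428,188,90,13.6;python3 - <<'E'
from h import *
c=capture("wrist"); crop(c,0,0,512,384,1.5,"w13.png")
E
```

```text
time: 22.92
tool_pos: [614.7, -24.2, -21.6]
tcp_rot: [-0.543, 1.57, -0.305]
contact_force: [-2.7, -0.2, 9.3]
grip_width: 48.9
time: 23.58
tool_pos: [613.9, -24.1, 87.9]
tcp_rot: [2.824, 1.57, 3.062]
contact_force: [0.7, -0.7, 0.5]
grip_width: 59.6
t 23.58 p [613.9 -24.1  87.9] jaw 13.6 tilt 0.07 q1,6 [-0.16 -0.4 ] w 59.6
428,188,90,13.6 -> t [ -0.18  24.99 -13.08] wx 0.000 (rows 0.0)
```

View pics/w13.png

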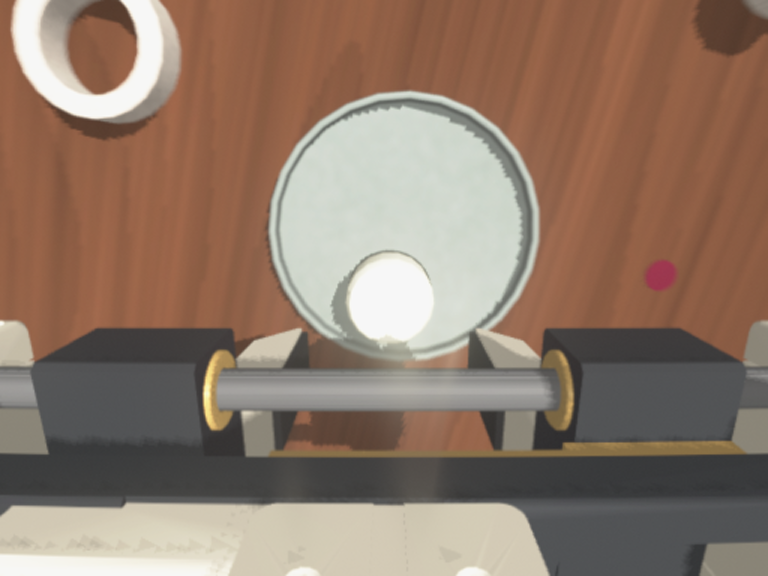

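The wide cap stands in the dish, its top at (390,300). Next, the narrow cap.

```bash
python3 -m creep '[{"tx":0,"ty":25,"tz":-13.1,"wx":0,"wy":0,"wz":0,"gripper":-0.35},{"tx":0,"ty":25,"tz":-13.1,"wx":0,"wy":0,"wz":0,"gripper":-0.35},{"tx":0,"ty":25,"tz":-13.1,"wx":0,"wy":0,"wz":0,"gripper":-0.35},{"tx":0,"ty":25,"tz":-13.1,"wx":0,"wy":0,"wz":0,"gripper":-0.35},{"tx":0,"ty":25,"tz":-13.1,"wx":0,"wy":0,"wz":0,"gripper":-0.35},{"tx":0,"ty":25,"tz":-13.1,"wx":0,"wy":0,"wz":0,"gripper":-0.35},{"tx":0,"ty":25,"tz":-13.1,"wx":0,"wy":0,"wz":0,"gripper":-0.35},{"tx":0,"ty":25,"tz":-13.1,"wx":0,"wy":0,"wz":0,"gripper":-0.35}]'
python3 -m creep '[{"tx":0,"ty":0,"tz":0,"wx":0,"wy":0,"wz":0,"gripper":-0.35},{"tx":0,"ty":0,"tz":0,"wx":0,"wy":0,"wz":0,"gripper":-0.35}]'
python3 g.py 428,188,-20,13.6;python3 - <<'E'
from h import *
c=capture("wrist"); crop(c,0,0,512,384,1.5,"w14.png")
print(proj(c,[428,188,50])*1.5)
E
```

```text
time: 24.3
tool_pos: [423.6, 191.2, 86.9]
tcp_rot: [2.748, 1.568, 2.989]
contact_force: [-0.2, -0.5, -0.1]
grip_width: 62.0
time: 24.47
tool_pos: [428.8, 187.9, 87.3]
tcp_rot: [-0.39, 1.57, -0.152]
contact_force: [0.2, -1.1, -0.3]
grip_width: 62.0
t 24.47 p [428.8 187.9  87.3] jaw 13.7 tilt 0.06 q1,6 [0.25 0.01] w 62.0
428,188,-20,13.6 -> t [10.73  0.03 -0.08] wx 0.001 (rows 0.0)
[[386.65593405 300.96216154]]
```

View pics/w14.png

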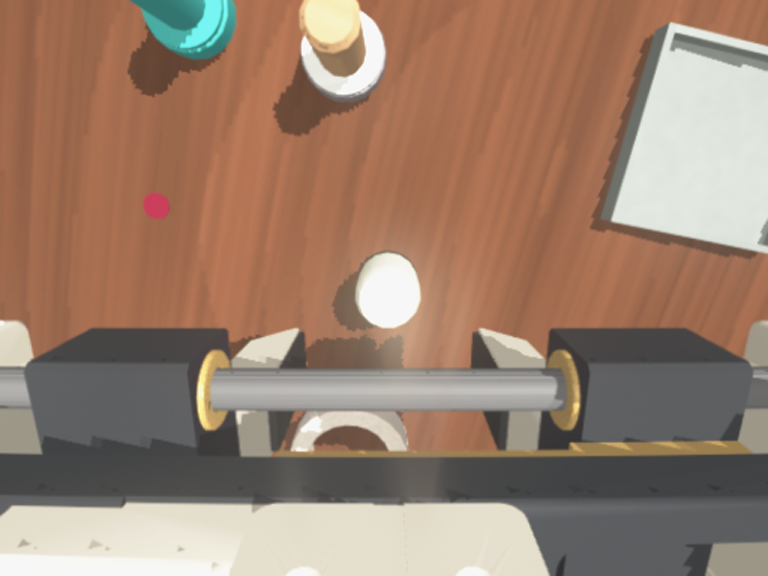

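```bash
python3 -m creep '[{"tx":3.5,"ty":0.1,"tz":0,"wx":0,"wy":0,"wz":0,"gripper":-0.35},{"tx":7,"ty":0.1,"tz":0,"wx":0,"wy":0,"wz":0,"gripper":-0.35},{"tx":9.5,"ty":0.1,"tz":0,"wx":0,"wy":0,"wz":0,"gripper":-0.35},{"tx":10.6,"ty":0.1,"tz":0,"wx":0,"wy":0,"wz":0,"gripper":-0.35},{"tx":10.6,"ty":0.1,"tz":0,"wx":0,"wy":0,"wz":0,"gripper":-0.35},{"tx":10.6,"ty":0.1,"tz":0,"wx":0,"wy":0,"wz":0,"gripper":-0.35}]'
python3 -m creep '[{"tx":0,"ty":0,"tz":0,"wx":0,"wy":0,"wz":0,"gripper":1},{"tx":0,"ty":0,"tz":0,"wx":0,"wy":0,"wz":0,"gripper":1},{"tx":0,"ty":0,"tz":0,"wx":0,"wy":0,"wz":0,"gripper":1},{"tx":0,"ty":0,"tz":0,"wx":0,"wy":0,"wz":0,"gripper":1},{"tx":0,"ty":0,"tz":0,"wx":0,"wy":0,"wz":0,"gripper":1},{"tx":0,"ty":0,"tz":0,"wx":0,"wy":0,"wz":0,"gripper":1},{"tx":0,"ty":0,"tz":0,"wx":0,"wy":0,"wz":0,"gripper":1},{"tx":0,"ty":0,"tz":0,"wx":0,"wy":0,"wz":0,"gripper":1}]'
```

```text
time: 25.02
tool_pos: [428.5, 188.0, -19.3]
tcp_rot: [-2.99, 1.57, -2.754]
contact_force: [-0.2, 0.1, 0.7]
grip_width: 61.8
time: 25.68
tool_pos: [428.5, 189.0, -18.1]
tcp_rot: [-0.12, 1.569, 0.118]
contact_force: [-0.6, -0.7, 6.3]
grip_width: 35.2
```

```bash
python3 -m creep '[{"tx":-3,"ty":0,"tz":0,"wx":0,"wy":0,"wz":0,"gripper":1},{"tx":-6,"ty":0,"tz":0,"wx":0,"wy":0,"wz":0,"gripper":1},{"tx":-8,"ty":0,"tz":0,"wx":0,"wy":0,"wz":0,"gripper":1},{"tx":-8,"ty":0,"tz":0,"wx":0,"wy":0,"wz":0,"gripper":1},{"tx":-8,"ty":0,"tz":0,"wx":0,"wy":0,"wz":0,"gripper":1}]'
python3 g.py 613.5,43,60,13.6
```

```text
time: 26.1
tool_pos: [428.5, 189.1, 62.0]
tcp_rot: [-0.017, 1.568, 0.221]
contact_force: [-0.0, -0.5, -0.7]
grip_width: 35.6
t 26.1 p [428.5 189.1  62. ] jaw 13.6 tilt 0.14 q1,6 [0.25 0.01] w 35.6
613.5,43,60,13.6 -> t [  0.24 -18.56  14.53] wx 0.000 (rows 0.0)
```

```bash
python3 -m creep '[{"tx":0,"ty":-18.5,"tz":14.5,"wx":0,"wy":0,"wz":0,"gripper":1},{"tx":0,"ty":-18.5,"tz":14.5,"wx":0,"wy":0,"wz":0,"gripper":1},{"tx":0,"ty":-18.5,"tz":14.5,"wx":0,"wy":0,"wz":0,"gripper":1},{"tx":0,"ty":-18.5,"tz":14.5,"wx":0,"wy":0,"wz":0,"gripper":1},{"tx":0,"ty":-18.5,"tz":14.5,"wx":0,"wy":0,"wz":0,"gripper":1},{"tx":0,"ty":-18.5,"tz":14.5,"wx":0,"wy":0,"wz":0,"gripper":1},{"tx":0,"ty":-18.5,"tz":14.5,"wx":0,"wy":0,"wz":0,"gripper":1},{"tx":0,"ty":-18.5,"tz":14.5,"wx":0,"wy":0,"wz":0,"gripper":1}]'
python3 g.py 613.5,43,-14,13.6;python3 - <<'E'
from h import *
c=capture("wrist"); crop(c,0,0,512,384,1.5,"w15.png")
s=capture("scene"); crop(s,180,120,290,240,5,"s15.png")
E
```

```text
time: 26.77
tool_pos: [611.8, 42.2, 58.8]
tcp_rot: [2.833, 1.567, 3.069]
contact_force: [-0.5, -0.5, -0.1]
grip_width: 35.2
t 26.77 p [611.8  42.2  58.8] jaw 13.5 tilt 0.2 q1,6 [-0.06 -0.29] w 35.2
613.5,43,-14,13.6 -> t [7.27 0.03 0.21] wx -0.002 (rows 0.0)
```

View pics/w15.png

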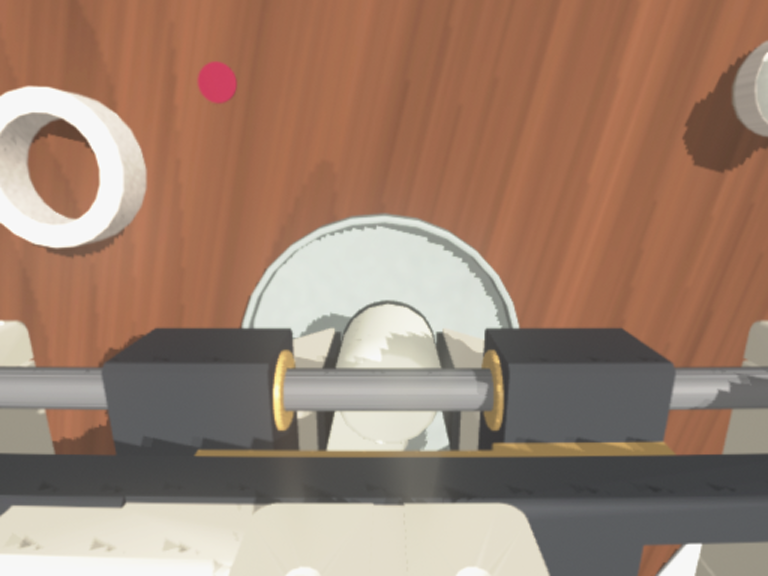

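View pics/s15.png

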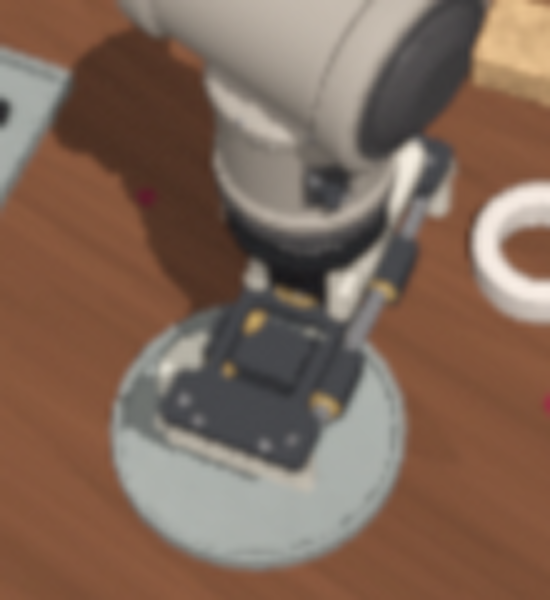

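```bash
python3 -m creep '[{"tx":3,"ty":0,"tz":0.1,"wx":0,"wy":0,"wz":0,"gripper":1},{"tx":5.5,"ty":0,"tz":0.1,"wx":0,"wy":0,"wz":0,"gripper":1},{"tx":7,"ty":0,"tz":0.1,"wx":0,"wy":0,"wz":0,"gripper":1},{"tx":7,"ty":0,"tz":0.1,"wx":0,"wy":0,"wz":0,"gripper":1},{"tx":7,"ty":0,"tz":0.1,"wx":0,"wy":0,"wz":0,"gripper":1}]'
python3 -m creep '[{"tx":0.2,"ty":0,"tz":0,"wx":0,"wy":0,"wz":0,"gripper":1},{"tx":0.2,"ty":0,"tz":0,"wx":0,"wy":0,"wz":0,"gripper":1}]'
```

```text
time: 27.28
tool_pos: [611.9, 44.6, -9.4]
tcp_rot: [2.852, 1.568, 3.091]
contact_force: [1.3, 0.6, -0.1]
grip_width: 35.0
time: 27.45
tool_pos: [614.0, 43.9, -9.6]
tcp_rot: [-0.311, 1.569, -0.073]
contact_force: [-0.1, 0.5, -0.1]
grip_width: 35.4
```

```bash
python3 -m creep '[{"tx":0.15,"ty":0,"tz":0,"wx":0,"wy":0,"wz":0,"gripper":1},{"tx":0.15,"ty":0,"tz":0,"wx":0,"wy":0,"wz":0,"gripper":1}]'
```

```text
time: 27.62
tool_pos: [613.7, 43.5, -11.6]
tcp_rot: [-0.378, 1.57, -0.14]
contact_force: [0.1, -0.0, -0.9]
grip_width: 35.1
```

```bash
python3 -m creep '[{"tx":0.15,"ty":0,"tz":0,"wx":0,"wy":0,"wz":0,"gripper":1},{"tx":0.15,"ty":0,"tz":0,"wx":0,"wy":0,"wz":0,"gripper":1}]'
```

```text
time: 27.78
tool_pos: [613.4, 43.4, -13.7]
tcp_rot: [-0.694, 1.571, -0.457]
contact_force: [0.6, -0.3, -0.6]
grip_width: 35.1
```

```bash
python3 -m creep '[{"tx":0.1,"ty":0,"tz":0,"wx":0,"wy":0,"wz":0,"gripper":1},{"tx":0.1,"ty":0,"tz":0,"wx":0,"wy":0,"wz":0,"gripper":1}]'
```

```text
time: 27.95
tool_pos: [613.5, 43.4, -14.1]
tcp_rot: [-0.61, 1.57, -0.373]
contact_force: [-1.6, 1.0, 4.4]
grip_width: 35.3
```

```bash
python3 -m creep '[{"tx":0,"ty":0,"tz":0,"wx":0,"wy":0,"wz":0,"gripper":0},{"tx":0,"ty":0,"tz":0,"wx":0,"wy":0,"wz":0,"gripper":0},{"tx":0,"ty":0,"tz":0,"wx":0,"wy":0,"wz":0,"gripper":0},{"tx":0,"ty":0,"tz":0,"wx":0,"wy":0,"wz":0,"gripper":0},{"tx":-2,"ty":0,"tz":0,"wx":0,"wy":0,"wz":0,"gripper":0},{"tx":-5,"ty":0,"tz":0,"wx":0,"wy":0,"wz":0,"gripper":0},{"tx":-8,"ty":0,"tz":0,"wx":0,"wy":0,"wz":0,"gripper":0},{"tx":-10,"ty":0,"tz":0,"wx":0,"wy":0,"wz":0,"gripper":0}]'
python3 g.py 376,305.5,90,-50;python3 - <<'E'
from h import *
c=capture("wrist"); crop(c,0,0,512,384,1.5,"w16.png")
E
```

```text
time: 28.62
tool_pos: [614.3, 43.5, 87.8]
tcp_rot: [-0.316, 1.568, -0.079]
contact_force: [0.4, 0.5, 0.6]
grip_width: 45.9
t 28.62 p [614.3  43.5  87.8] jaw 13.6 tilt 0.15 q1,6 [-0.05 -0.29] w 45.9
376,305.5,90,-50 -> t [ -0.29  31.08 -16.99] wx 1.110 (rows 8.9)
```

View pics/w16.png

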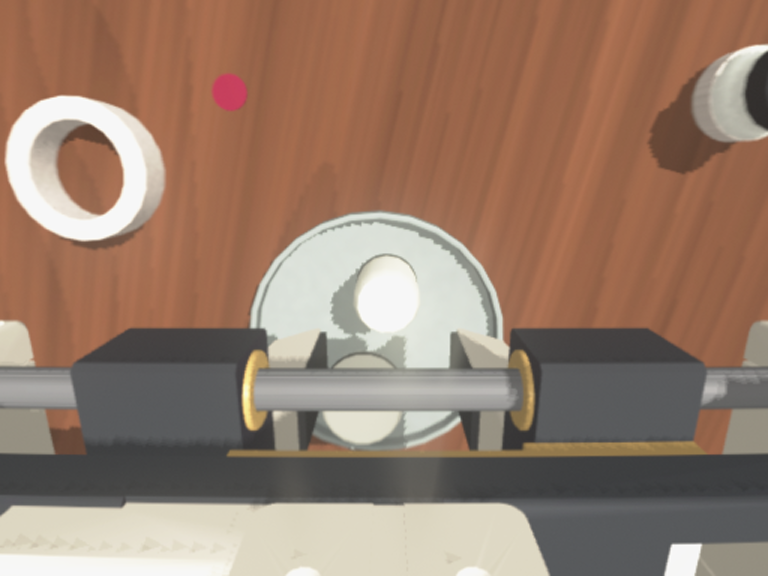

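Both caps stand in the dish: narrow at (387,292), wide at (362,400). Next, the dabber.

```bash
python3 -m creep '[{"tx":0,"ty":31,"tz":-17,"wx":0.98,"wy":0,"wz":0,"gripper":-0.3},{"tx":0,"ty":31,"tz":-17,"wx":0.98,"wy":0,"wz":0,"gripper":-0.3},{"tx":0,"ty":31,"tz":-17,"wx":0.98,"wy":0,"wz":0,"gripper":-0.3},{"tx":0,"ty":31,"tz":-17,"wx":0.98,"wy":0,"wz":0,"gripper":-0.3},{"tx":0,"ty":31,"tz":-17,"wx":0.98,"wy":0,"wz":0,"gripper":-0.3},{"tx":0,"ty":31,"tz":-17,"wx":0.98,"wy":0,"wz":0,"gripper":-0.3},{"tx":0,"ty":31,"tz":-17,"wx":0.98,"wy":0,"wz":0,"gripper":-0.3},{"tx":0,"ty":31,"tz":-17,"wx":0.98,"wy":0,"wz":0,"gripper":-0.3}]'
python3 g.py 376,305.5,90,-50
```

```text
time: 29.33
tool_pos: [398.5, 279.1, 85.1]
tcp_rot: [-0.27, 1.571, -0.988]
contact_force: [0.6, 0.1, 0.2]
grip_width: 59.8
t 29.33 p [398.5 279.1  85.1] jaw -41.2 tilt 0.0 q1,6 [0.45 1.17] w 59.8
376,305.5,90,-50 -> t [-0.49  0.51 -3.43] wx 0.154 (rows 1.2)
```

```bash
python3 -m creep '[{"tx":0,"ty":0,"tz":0,"wx":0.12,"wy":0,"wz":0,"gripper":-0.3},{"tx":0,"ty":0,"tz":0,"wx":0.12,"wy":0,"wz":0,"gripper":-0.3},{"tx":0,"ty":0,"tz":0,"wx":0.12,"wy":0,"wz":0,"gripper":-0.3}]'
python3 g.py 376,305.5,90,-50
```

```text
time: 29.58
tool_pos: [400.1, 278.1, 85.2]
tcp_rot: [0.458, 1.57, -0.371]
contact_force: [1.7, -0.4, 0.5]
grip_width: 59.7
t 29.58 p [400.1 278.1  85.2] jaw -47.5 tilt 0.03 q1,6 [0.45 1.28] w 59.7
376,305.5,90,-50 -> t [-0.49  0.07 -3.65] wx 0.044 (rows 0.4)
```

```bash
python3 -m creep '[{"tx":0,"ty":0.1,"tz":-3.6,"wx":0.04,"wy":0,"wz":0,"gripper":-0.3},{"tx":0,"ty":0.1,"tz":-3.6,"wx":0.04,"wy":0,"wz":0,"gripper":-0.3},{"tx":0,"ty":0.1,"tz":-3.6,"wx":0.04,"wy":0,"wz":0,"gripper":-0.3}]'
python3 g.py 376,305.5,5,-50;python3 - <<'E'
from h import *
c=capture("wrist"); crop(c,0,0,512,384,1.5,"w17.png"); print(proj(c,[[376,305.5,75],[376,305.5,20]])*1.5)
E
```

```text
time: 29.83
tool_pos: [376.7, 305.2, 85.0]
tcp_rot: [-0.705, 1.571, -1.574]
contact_force: [-0.3, -0.3, -0.7]
grip_width: 59.8
t 29.83 p [376.7 305.2  85. ] jaw -49.8 tilt 0.01 q1,6 [0.52 1.39] w 59.8
376,305.5,5,-50 -> t [ 8.   -0.04 -0.07] wx 0.003 (rows 0.0)
[[385.94774544 318.70134199]
 [386.43650239 288.81754156]]
```

View pics/w17.png

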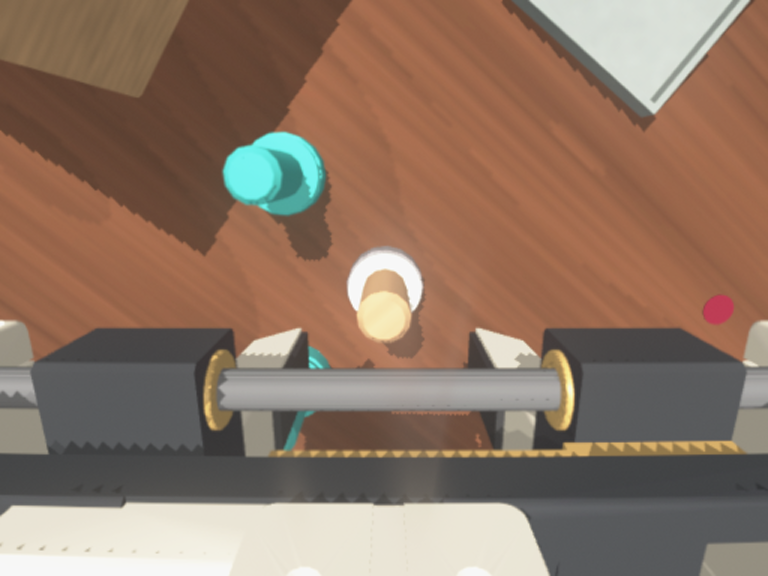

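The handle top is at (384,315), as projected (386,319). The turquoise look-alikes at (253,175) and behind the left finger are clear.

```bash
python3 -m creep '[{"tx":3,"ty":0.1,"tz":0,"wx":0,"wy":0,"wz":0,"gripper":-0.3},{"tx":6,"ty":0.1,"tz":0,"wx":0,"wy":0,"wz":0,"gripper":-0.3},{"tx":7.5,"ty":0.1,"tz":0,"wx":0,"wy":0,"wz":0,"gripper":-0.3},{"tx":8,"ty":0.1,"tz":0,"wx":0,"wy":0,"wz":0,"gripper":-0.3},{"tx":8,"ty":0.1,"tz":0,"wx":0,"wy":0,"wz":0,"gripper":-0.3}]'
python3 -m creep '[{"tx":0,"ty":0,"tz":0,"wx":0,"wy":0,"wz":0,"gripper":1},{"tx":0,"ty":0,"tz":0,"wx":0,"wy":0,"wz":0,"gripper":1},{"tx":0,"ty":0,"tz":0,"wx":0,"wy":0,"wz":0,"gripper":1},{"tx":0,"ty":0,"tz":0,"wx":0,"wy":0,"wz":0,"gripper":1},{"tx":0,"ty":0,"tz":0,"wx":0,"wy":0,"wz":0,"gripper":1},{"tx":0,"ty":0,"tz":0,"wx":0,"wy":0,"wz":0,"gripper":1},{"tx":0,"ty":0,"tz":0,"wx":0,"wy":0,"wz":0,"gripper":1},{"tx":0,"ty":0,"tz":0,"wx":0,"wy":0,"wz":0,"gripper":1}]'
```

```text
time: 30.3
tool_pos: [377.6, 304.7, 4.1]
tcp_rot: [-1.632, 1.568, -2.506]
contact_force: [-0.1, 0.4, -0.2]
grip_width: 59.9
time: 30.97
tool_pos: [377.5, 306.2, 5.6]
tcp_rot: [1.364, 1.57, 0.491]
contact_force: [-1.2, 0.3, 4.1]
grip_width: 25.1
```

```bash
python3 -m creep '[{"tx":-3,"ty":0,"tz":0,"wx":0,"wy":0,"wz":0,"gripper":1},{"tx":-6,"ty":0,"tz":0,"wx":0,"wy":0,"wz":0,"gripper":1},{"tx":-9,"ty":0,"tz":0,"wx":0,"wy":0,"wz":0,"gripper":1},{"tx":-9,"ty":0,"tz":0,"wx":0,"wy":0,"wz":0,"gripper":1},{"tx":-9,"ty":0,"tz":0,"wx":0,"wy":0,"wz":0,"gripper":1}]'
python3 g.py 598,312.3,95
```

```text
time: 31.38
tool_pos: [378.1, 306.5, 96.4]
tcp_rot: [1.362, 1.567, 0.489]
contact_force: [0.2, -0.9, -1.1]
grip_width: 25.2
t 31.38 p [378.1 306.5  96.4] jaw -50.0 tilt 0.2 q1,6 [0.52 1.4 ] w 25.2
598,312.3,95 -> t [ 0.21 17.22 13.68]
```

```bash
python3 -m creep '[{"tx":0,"ty":17.2,"tz":13.7,"wx":0,"wy":0,"wz":0,"gripper":1},{"tx":0,"ty":17.2,"tz":13.7,"wx":0,"wy":0,"wz":0,"gripper":1},{"tx":0,"ty":17.2,"tz":13.7,"wx":0,"wy":0,"wz":0,"gripper":1},{"tx":0,"ty":17.2,"tz":13.7,"wx":0,"wy":0,"wz":0,"gripper":1},{"tx":0,"ty":17.2,"tz":13.7,"wx":0,"wy":0,"wz":0,"gripper":1},{"tx":0,"ty":17.2,"tz":13.7,"wx":0,"wy":0,"wz":0,"gripper":1},{"tx":0,"ty":17.2,"tz":13.7,"wx":0,"wy":0,"wz":0,"gripper":1},{"tx":0,"ty":17.2,"tz":13.7,"wx":0,"wy":0,"wz":0,"gripper":1}]'
python3 g.py 598,312.3,9.6;python3 - <<'E'
from h import *
c=capture("wrist"); crop(c,0,0,512,384,1.5,"w18.png");  print(proj(c,[[598,312.3,14]])*1.5)
E
```

```text
time: 32.05
tool_pos: [595.9, 310.8, 92.3]
tcp_rot: [-1.919, 1.566, -2.793]
contact_force: [-1.1, 0.0, -1.7]
grip_width: 25.7
t 32.05 p [595.9 310.8  92.3] jaw -50.1 tilt 0.28 q1,6 [0.37 1.24] w 25.7
598,312.3,9.6 -> t [8.27 0.3  0.03]
[[388.14977227 278.05802083]]
```

View pics/w18.png

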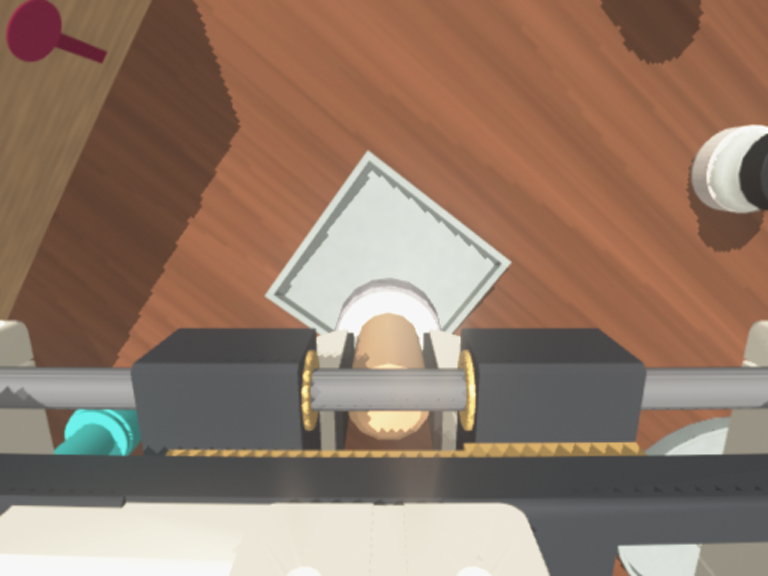

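The tray's left and right corners (266,297) and (511,264) put its centre at (388.5,280), matching the projection (388,278). Lowering.

```bash
python3 -m creep '[{"tx":3,"ty":0.2,"tz":0,"wx":0,"wy":0,"wz":0,"gripper":1},{"tx":6,"ty":0.2,"tz":0,"wx":0,"wy":0,"wz":0,"gripper":1},{"tx":7.7,"ty":0.2,"tz":0,"wx":0,"wy":0,"wz":0,"gripper":1},{"tx":7.7,"ty":0.2,"tz":0,"wx":0,"wy":0,"wz":0,"gripper":1},{"tx":7.7,"ty":0.2,"tz":0,"wx":0,"wy":0,"wz":0,"gripper":1}]'
python3 -m creep '[{"tx":0.2,"ty":0,"tz":0,"wx":0,"wy":0,"wz":0,"gripper":1},{"tx":0.2,"ty":0,"tz":0,"wx":0,"wy":0,"wz":0,"gripper":1}]'
```

```text
time: 32.52
tool_pos: [596.8, 312.9, 17.7]
tcp_rot: [-1.899, 1.568, -2.771]
contact_force: [-0.2, 0.1, -0.6]
grip_width: 25.5
time: 32.68
tool_pos: [599.3, 313.4, 18.0]
tcp_rot: [1.224, 1.568, 0.351]
contact_force: [0.1, 0.7, -1.3]
grip_width: 25.2
```

```bash
python3 -m creep '[{"tx":0.2,"ty":0,"tz":0,"wx":0,"wy":0,"wz":0,"gripper":1},{"tx":0.2,"ty":0,"tz":0,"wx":0,"wy":0,"wz":0,"gripper":1}]'
```

```text
time: 32.85
tool_pos: [599.0, 313.0, 15.1]
tcp_rot: [1.177, 1.569, 0.304]
contact_force: [-0.6, 0.2, -0.7]
grip_width: 25.3
```

```bash
python3 -m creep '[{"tx":0.2,"ty":0,"tz":0,"wx":0,"wy":0,"wz":0,"gripper":1},{"tx":0.2,"ty":0,"tz":0,"wx":0,"wy":0,"wz":0,"gripper":1}]'
```

```text
time: 33.02
tool_pos: [598.6, 312.7, 12.2]
tcp_rot: [-0.069, 1.571, -0.942]
contact_force: [0.0, 0.3, -1.5]
grip_width: 25.4
```

```bash
python3 -m creep '[{"tx":0.2,"ty":0,"tz":0,"wx":0,"wy":0,"wz":0,"gripper":1},{"tx":0.2,"ty":0,"tz":0,"wx":0,"wy":0,"wz":0,"gripper":1}]'
```

```text
time: 33.18
tool_pos: [598.5, 312.6, 9.8]
tcp_rot: [-1.782, 1.57, -2.655]
contact_force: [0.2, -0.8, -0.4]
grip_width: 25.2
```

```bash
python3 -m creep '[{"tx":0.1,"ty":0,"tz":0,"wx":0,"wy":0,"wz":0,"gripper":1},{"tx":0.1,"ty":0,"tz":0,"wx":0,"wy":0,"wz":0,"gripper":1}]'
```

```text
time: 33.35
tool_pos: [598.7, 312.8, 9.6]
tcp_rot: [0.505, 1.571, -0.368]
contact_force: [-0.2, -0.0, 2.6]
grip_width: 25.6
```

Touchdown at 9.6 as expected. Releasing, then backing up.

```bash
python3 -m creep '[{"tx":0,"ty":0,"tz":0,"wx":0,"wy":0,"wz":0,"gripper":0},{"tx":0,"ty":0,"tz":0,"wx":0,"wy":0,"wz":0,"gripper":0},{"tx":0,"ty":0,"tz":0,"wx":0,"wy":0,"wz":0,"gripper":0},{"tx":0,"ty":0,"tz":0,"wx":0,"wy":0,"wz":0,"gripper":0},{"tx":-2,"ty":0,"tz":0,"wx":0,"wy":0,"wz":0,"gripper":0},{"tx":-5,"ty":0,"tz":0,"wx":0,"wy":0,"wz":0,"gripper":0},{"tx":-8,"ty":0,"tz":0,"wx":0,"wy":0,"wz":0,"gripper":0},{"tx":-10,"ty":0,"tz":0,"wx":0,"wy":0,"wz":0,"gripper":0}]'
python3 g.py 420,120,160
```

```text
time: 34.02
tool_pos: [599.6, 313.1, 112.1]
tcp_rot: [1.215, 1.568, 0.342]
contact_force: [0.3, -0.3, -0.0]
grip_width: 46.1
t 34.02 p [599.6 313.1 112.1] jaw -50.0 tilt 0.18 q1,6 [0.37 1.24] w 46.1
420,120,160 -> t [ -4.86 -26.15   3.27]
```

```bash
python3 -m creep '[{"tx":-4,"ty":0,"tz":0,"wx":0,"wy":0,"wz":0,"gripper":0},{"tx":-5,"ty":-26,"tz":3.3,"wx":0,"wy":0,"wz":0,"gripper":0},{"tx":-5,"ty":-26,"tz":3.3,"wx":0,"wy":0,"wz":0,"gripper":0},{"tx":-5,"ty":-26,"tz":3.3,"wx":0,"wy":0,"wz":0,"gripper":0},{"tx":-5,"ty":-26,"tz":3.3,"wx":0,"wy":0,"wz":0,"gripper":0},{"tx":-5,"ty":-26,"tz":3.3,"wx":0,"wy":0,"wz":0,"gripper":0},{"tx":-5,"ty":-26,"tz":3.3,"wx":0,"wy":0,"wz":0,"gripper":0},{"tx":-5,"ty":-26,"tz":3.3,"wx":0,"wy":0,"wz":0,"gripper":0}]'
python3 -m creep '[{"tx":0,"ty":0,"tz":0,"wx":0,"wy":0,"wz":0,"gripper":0},{"tx":0,"ty":0,"tz":0,"wx":0,"wy":0,"wz":0,"gripper":0}]'
python3 - <<'E'
from h import *
c=capture("top"); crop(c,120,80,440,220,2.5,"tf.png")
s=capture("scene"); crop(s,110,100,370,320,3,"sf.png"); Y=cloud(c)
E
```

```text
time: 34.68
tool_pos: [416.4, 117.8, 159.2]
tcp_rot: [-1.784, 1.568, -2.659]
contact_force: [-0.3, -0.5, -0.0]
grip_width: 45.8
time: 34.85
tool_pos: [421.5, 120.4, 159.9]
tcp_rot: [1.098, 1.568, 0.224]
contact_force: [-0.2, 0.5, -0.7]
grip_width: 45.5
```

View pics/tf.png

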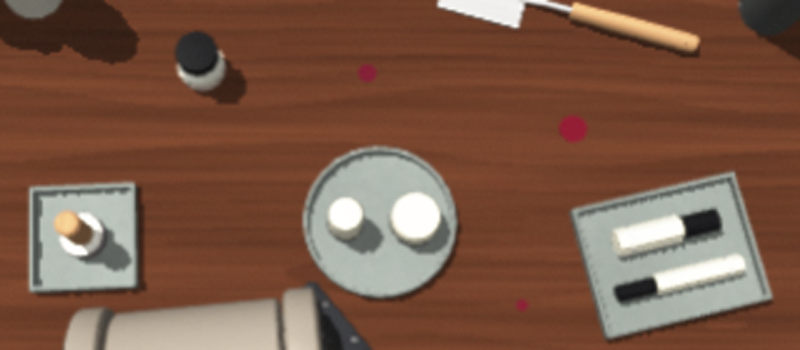

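View pics/sf.png

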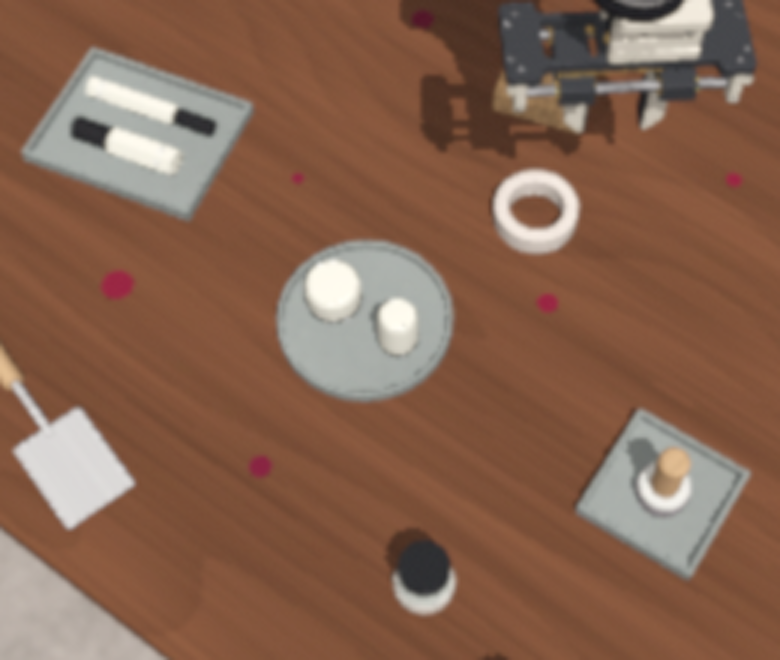

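```bash
python3 - <<'E'
from h import *
c=capture("top"); s=capture("scene")
def T(x,y): return (x+.5)/2.5-.5+120,(y+.5)/2.5-.5+80
def S(x,y): return (x+.5)/3-.5+110,(y+.5)/3-.5+100
X=cloud(c)
a=np.radians(13.65); ex=np.array([np.cos(a),np.sin(a)]); ey=np.array([-ex[1],ex[0]])
def ctr(pts,z,f=T): return np.mean([plane(c if f is T else s,*f(*p),z)[:2] for p in pts],0)
oc=ctr([(571,210),(734,173),(771,299),(609,339)],14); oc2=ctr([(94,48),(252,104),(188,217),(22,155)],14,S)
for n,p,q,z in [("thick",[(617,243),(718,221)],[(77,127),(178,162)],28),("slim",[(617,292),(743,265)],[(88,86),(213,126)],22)]:
    d=ctr(p,z)-oc; e=ctr(q,z,S)-oc2; v=plane(c,*T(*p[1]),z)-plane(c,*T(*p[0]),z)
    print(n,"top: x,y in tray",(d@ex).round(1),(d@ey).round(1),"scene",(e@ex).round(1),(e@ey).round(1),"angle",np.degrees(np.arctan2(v[1],v[0])).round(1))
fl=lambda u,v: np.median(X[int(v)-2:int(v)+3,int(u)-2:int(u)+3,2])
dc=plane(c,*T(381,222),14)[:2]; print("dish",dc,"wide",plane(c,*T(416,217),38)[:2]-dc,"nar",plane(c,*T(346,217),54)[:2]-dc)
sq=ctr([(30,187),(134,183),(139,288),(34,292)],14); print("dab",plane(c,*T(71,224),79)[:2]-sq, plane(c,*T(82,234),24)[:2]-sq)
for n,p in dict(floorO=(700,310),thick=(650,234),thick2=(700,225),slim=(700,274),slim2=(632,290),wide=(416,217),nar=(346,217),floorD=(381,270)).items(): print(n,fl(*T(*p)).round(1))
print("tape",plane(s,*S(536,205),24),"pot",plane(s,*S(424,567),55),plane(c,*T(198,51),55), get_obs()["time"])
E
```

```text
thick top: x,y in tray 22.2 2.8 scene 27.5 5.0 angle -77.4
slim top: x,y in tray -26.7 1.5 scene -24.4 0.6 angle -77.8
dish [612.46184461   6.21449479] wide [  0.20699307 -34.0533508 ] nar [-3.76361198 36.67662413]
dab [-0.15102175 -3.49004728] [ 1.16255456 -0.18784104]
floorO 3.0
thick 26.3
thick2 25.9
slim 20.5
slim2 19.7
wide 36.4
nar 52.5
floorD 2.4
tape [432.5341515   68.96590799  24.        ] pot [783.2179183  196.51032201  55.        ] [779.59928266 193.36531142  55.        ] 35.05
```

Everything checks out: heights, positions and angles are within limits, and the tape and pot have not moved. Handing in.

```bash
python3 -c "
from plant import *
print(close_job())"
```

```text
the job is handed in; nothing more can be done
None
```

The bench is cleared and the job is handed in at about 35 s of the 115 s allowed; no verdict was reported. Both markers lie lengthwise side by side in the oblong tray, both caps stand closed end up in the round dish, and the dabber stands in the square tray. All are let go.

**Last checks, from the top and scene cameras:**

| Thing | Position | Height |
|---|---|---|
| Slim marker | about 25 mm off centre across, 1–2 mm along | 17 mm above the tray floor |
| Thick marker | 22–27 mm off centre across, 3–5 mm along | 23 mm above the tray floor |
| Wide cap | 34 mm from the dish centre | 34 mm above the dish floor |
| Narrow cap | 37 mm from the dish centre | 50 mm above the dish floor |
| Dabber | within 4 mm of the tray centre | not measured; it touched down at the expected height |

- **Markers:** both are within about 2° of the tray's length.
- **Tape roll and paint pot:** both are where they were at the start, to within 1–2 mm of measuring error, and the arm was clear of everything.

**What disagreed:**
- **Fingertip height:** the fingertips sit about 32 mm above the reported TCP, so my first close shut above the slim marker. I measured the offset by touching bare table and used it for every grasp after that.
- **Slim marker angle:** I first had the sign of its direction wrong and corrected it from the wrist picture before touching it.
- **Cameras:** the top and scene views differed by 2–5 mm in most places (up to about 10 mm at one end of the slim marker), small against the limits.

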